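Fetch the ring clamp from the latched bench box

TASK

Pull the recessed paddle in the lid of the grey bench box to trip its latch, and raise the lid until it stands upright. Then take the wooden ring clamp out of the box and set it down, without dropping it, flat on the floor of the low wooden tray, right way up and lengthways. Leave the box standing open, and leave the sanding stick in the box and the other things on the bench where they are.

Things in the scene. Friction and masses are not known exactly. Their poses are not given: they have to be found in the camera images.
- toolbox: Dark grey bench box, fixed: 200 mm (own x) by 252 mm (own y), rim 90 mm above its underside, walls 8 mm. Its pale grey lid (10 mm thick, top face at 100 mm, level when shut) is hinged along the +x rim; the paddle and latch are at the -x side. Origin: centre of its underside, on the bench; z up.
- box_floor (a point): Centre of the box's inner floor (184 mm along the box's x, 236 mm along its y), 30 mm above the bench. Ring clamp and sanding stick lie here side by side, each within 0.12 rad of the box's x and about 50 mm either side of this point along the box's y; which is on which side varies.
- lid (a joint): Lid angle, rad: 0 shut, 1.57 upright, stop at 1.75. It turns about the line through point lid_hinge along the box's y; the paddle side rises and moves towards the box's +x. A stiff friction hinge: the lid stays wherever it is left and takes about 7 N at the paddle bar to raise. The latch holds it shut until the paddle is pulled.
- lid_hinge (a point): Point on the lid's hinge axis, midway along it, 90 mm above the bench, at x = +100 mm, y = 0 of the box.
- paddle (a joint): Paddle angle, rad: 0 at rest, 0.55 at its stop; the latch lets go at about 0.3. A light spring (1 to 2.5 N at the bar) returns it. Pulling the bar up turns it about an axis along the box's y, 58 mm from the bar towards the box's -x and 10 mm below it (as at rest). At the stop the bar is 29 mm higher and 14 mm further to -x than at rest; pulling on then raises the lid.
- paddle_bar (a point): Middle of the paddle's round steel grip bar, 12 mm thick, 88 mm long, along the box's y, on a post at each end (76 mm free between), so it can turn between two fingers. At rest it lies at x = -36 mm, y = 0 of the box, 98 mm above the bench, its top 4 mm above the lid's top face. It turns with the paddle and rises with the lid.
- recess (a point): Point on the paddle plate right under the resting bar, 69 mm above the bench: fingers must stay above it. The recess in the lid round the bar measures 90 mm (box x) by 110 mm (box y). Beside the bar 30 mm is free on the box's -x side (up to the paddle's upright front) and 39 mm on the +x side: open the fingers only part way, 25 to 40 mm, before going in.
- ring_clamp: Jeweller's ring clamp: a square wooden bar of two halves with a steel band round its middle and a dark wedge in one end, 150 mm long (own x), 28 mm wide (y), 28 mm high (z), about 0.12 kg. Origin: centre of its underside; z up. It starts inside the shut box, flat on the inner floor.
- sanding_stick: The flat stick in the box, 150 mm long (own x), 26 mm wide, 10 mm high; stays in the box. Origin: centre of its underside.
- tray: Low open wooden tray fixed to the bench: 210 mm (own x) by 100 mm (own y), 22 mm high, walls 6 mm, floor 6 mm thick. Origin: centre of its underside; z up.
- bench_block: Polished square steel block, 70 x 70 x 22 mm, loose on the bench beside the tray; leave alone. Origin: centre of its underside.
- hammer: Wooden-handled hammer, 240 mm long, loose, beyond the tray; leave alone. Origin: middle of its length, at bench level.
- brush: Wooden bench brush, 180 mm long, loose, at the tray's outer side; leave alone. Origin: middle of its length, at bench level.
- jar: Glass jar, 60 mm wide and 75 mm high, loose; leave alone. Origin: centre of its underside.
- bowl: Small white bowl, 90 mm wide and 40 mm high, loose; leave alone. Origin: centre of its underside.
- mandrel: Upright steel ring mandrel on a round foot 80 mm wide, 180 mm high, loose; leave alone. Origin: centre of its underside.
- soldering_brick: Pale brick, 110 x 70 x 30 mm, loose, beyond the box; leave alone. Origin: centre of its underside.
Not all that is in view belongs to the job. What is shaped like the tray but black, green or white is not meant.

How it is judged (in metres and radians):
On the way, in this order (a step that is already met when the one before it is completed fails the run):
1. the paddle is pulled far enough to free the latch (value of joint paddle above 0.25 rad), for 0.05 s.
2. the lid stands upright (75 degrees or more) (value of joint lid above 1.3 rad), for 0.2 s.
3. the ring clamp has been lifted out of the box (height (world z) of ring_clamp above 0.1 m and value of joint lid above 1.3 rad), for 0.05 s.
At the end, for the whole second after the job is handed in: Lid open 1.3 rad or more; ring clamp at rest, flat and right way up on the tray's floor, centre within 40 mm lengthways and 35 mm crossways of the tray's, within 0.35 rad of its length, either way round; sanding stick still in the box, within 40 mm of where it lay (value of joint lid above 1.3 rad and x of ring_clamp in the frame of tray between -0.04 and 0.04 m and y of ring_clamp in the frame of tray between -0.035 and 0.035 m and z of ring_clamp in the frame of tray between 0.002 and 0.01 m and angle between ring_clamp's own z axis and vertical below 0.1 rad and angle between the x axis of ring_clamp and the x axis of tray, either way round below 0.35 rad and linear speed of ring_clamp below 0.02 m/s and z of sanding_stick in the frame of toolbox below 0.045 m and distance of sanding_stick from where it was at the start of the episode below 0.04 m); the robot touches nothing.
It fails at once if the ring clamp is dropped (falls faster than 0.8 m/s with no finger touching it) (linear speed of ring_clamp above 0.8 m/s and contact force between the fingers and ring_clamp below 0.1 N).
It fails at once if another thing on the bench is moved by more than 40 mm (distance of any of bench_block, hammer, brush, jar, bowl, mandrel, soldering_brick from where it was at the start of the episode above 0.04 m).
It also fails if it takes over 67 s, if anything falls off the work surface, if the arm or the gripper's body presses on something with over 40 N, if the wrist force passes 120 N, or if a joint passes its speed limit or range.

ROBOT

A 7-joint arm with a two-finger parallel gripper is mounted at the origin on the work surface. World frame = base frame: x ahead of the robot, y to its left, z up, the work surface at z = 0. Lengths are in m, angles in degrees, forces in N, time in s.
With the tool pointing down it reaches from about 0.4 to 0.9 m from the base axis. Payload 5.5 kg.
Tool frame: the origin (TCP) lies at the very end of the fingers, on their centre line; the grasp point (between the pads) lies r.grip_point_offset behind it (r.grip_point_offset is the distance from the TCP to the grasp point, in m); x points along the fingers, y is the direction in which the jaws open and shut, and the axes are right-handed (so a half turn about x gives the same grasp; the last joint's range is limited). The gripper opens to 85 mm and grips with 20 to 120 N. Pads are 22 mm wide; open, the fingers measure 114 mm over their backs; the gripper's body (76 mm by 85 mm) begins 54 mm behind the grasp point. The pads swing forward as they close: fully open they stand 13 mm farther back than shut.
Start: joints at [-59.06, 28.699, -24.465, 88.831, 12.651, 65.22, -12.049], TCP at [0.178, 0.625, 0.231] pointing down, gripper open.
Joint ranges: [-164.97, 164.97], [-17.58, 116.51], [-87.97, 89.64], [11.32, 138.91], [-80.73, 260.73], [10.89, 115.49], [-147.41, 147.41]. Speed limits (degrees/s): [147.25, 147.25, 180, 180, 180, 180, 180].

INTERFACE

Orientations are given as a 3x3 rotation matrix whose columns are the frame's x, y, z axes.
In Python, from station import telemetry, vision, order, finder, r gives the robot as it stands. The module is installed in compiled form; this text tells all that it offers.
- The arm moves only by the shell command python3 -m crank 'ROWS'. ROWS is JSON, a list of rows, each an object of numbers: "rx", "ry", "rz": the turn, a rotation vector about the tool's x, y, z in degrees; "dx", "dy", "dz": the shift along the tool's x, y, z in cm; "jaw": the opening, from -1 (shut) to 1 (fully open). A call has 1 to 12 rows; each row is the pose to reach, as a shift and turn from the pose commanded when the call began, along the tool's axes at that moment; what a row does not reach only later rows make up. A row lasts 1/12 s, in which the tool goes at most 41.7 mm and 7.16 degrees, less where a joint would pass 70% of its speed; a pose out of reach is approached as far as the arm can. A call with a gripper value outside its range is refused whole. The fingers move at their own pace and stop on an object; the grip force is fixed at half the most. Time passes only in rows, so rows that repeat a pose let the fingers close. It gives the time, the measured TCP pose, the force and the opening at its end, in the units of the state.
- telemetry.state(): the state, without advancing time (a new reading comes with each control period).
- vision.read_camera(name): name is "scene" or "side" or "wrist"; returns (picture, depth): 480x640x3 uint8, blue, green, red; 480x640 float32, m along the optical axis (not along the pixel's ray), 0 where there is no reading.
- vision.camera_info(name): a dict with "fx", "fy", "cx", "cy" (pixels), "camera_from_world" (4x4, takes a point from world to camera coordinates). Camera axes: x right, y up, looking along -z (the intrinsics and any distortion apply to the point x, -y, -z); pixel columns grow to the right and rows downward; lengths in m; the calibration is good to about 2 mm. A picture is of the moment at which its call begins: read the wrist's pose just before it. camera_info takes no time and is no camera call; for the wrist camera it gives the pose at the moment of the call.
- order.sign_off(): hands the job in, once; it reports no verdict.
Trained networks look in the newest picture that a camera, given by its name, has taken for a name from the list of things; names that differ only in an ending like _2 or _b are one class to them, and where a whole thing is asked for, a point or a joint stands for the part that bears it (a point fixed in the world has none). Each returns a list of dicts, best first, with "score" (0 to 1); they miss things now and then, are a little off and sometimes report something else, mostly with a low value. They report only what shows in the picture. A call takes as long as a camera call. They do not tell look-alikes from the thing itself.
- finder.regions_of(camera, query): "pixels" (480x640 bool, what is visible of it) and "xy" ([column, row] in pixels, amid what is visible of it).
- finder.landmark_of(camera, query): "xy" ([column, row] in pixels: a listed point, or the origin of a listed thing).
The state is a dict: "clock": time; "q": joint angles; "qd": joint speeds; "joint_torque": joint torques, N m; "position": TCP position; "tool_rot": TCP orientation; "contact_force": force on the tool from outside, world axes, zero at the start; "moment": the same for the moment, N m; "finger_gap": finger opening in m.
Only numpy, scipy, OpenCV 4.12 (cv2) and the standard library are available. Lean on these libraries where they do the work, as an engineer would, in place of code of your own. Each camera call takes 0.05 s, during which the arm holds its last target.

## Working session

There is one attempt and no reset: what is moved stays moved. The work goes in short steps, Python scripts to look and compute and a shell command to move; the robot and the scene stay as the last step left them, time stands still between calls to the robot, and variables do not carry over. Pictures are saved under pics/ and viewed, and the job is handed in when it is done.

```bash
mkdir -p pics; cat > h.py <<'E'
import numpy as np, cv2
from station import telemetry, vision, order, finder, r
def ray(info,uv):
    T=np.array(info["camera_from_world"]); R=T[:3,:3]; t=T[:3,3]
    c=-R.T@t
    d=np.array([(uv[0]-info["cx"])/info["fx"],-(uv[1]-info["cy"])/info["fy"],-1.0])
    return c,R.T@d
def at_depth(info,uv,z):
    c,d=ray(info,uv); return c+d*z
def at_z(info,uv,z):
    c,d=ray(info,uv); return c+d*(z-c[2])/d[2]
def proj(info,p):
    T=np.array(info["camera_from_world"]); q=T[:3,:3]@np.asarray(p)+T[:3,3]
    return np.array([info["cx"]+info["fx"]*q[0]/-q[2], info["cy"]-info["fy"]*q[1]/-q[2]])
def cloud(info,depth):
    v,u=np.mgrid[0:480,0:640]; T=np.array(info["camera_from_world"]);R=T[:3,:3];t=T[:3,3]
    P=np.stack([(u-info["cx"])/info["fx"]*depth,-(v-info["cy"])/info["fy"]*depth,-depth],-1)
    return (P-t)@R
E
python3 - <<'E'
from h import *
np.set_printoptions(precision=3,suppress=True)
s=telemetry.state(); print(s['clock'],s['position'],s['tool_rot'],s['finger_gap'],r.grip_point_offset,s['contact_force'])
for n in ["scene","side","wrist"]:
    i=vision.camera_info(n); print(n,{k:np.array(v) for k,v in i.items()})
    p,d=vision.read_camera(n); cv2.imwrite(f"pics/a_{n}.png",p); np.save(f"a_{n}.npy",d)
    np.save(f"a_{n}_T.npy",i["camera_from_world"])
E
```

```text
0.0 [0.177 0.625 0.23 ] [[-0.001  0.273  0.962]
 [-0.002  0.962 -0.273]
 [-1.    -0.002 -0.   ]] 0.08560138314471159 0.0187 [ 0.507 -0.684  0.19 ]
scene {'fx': array(467.371), 'fy': array(467.371), 'cx': array(319.892), 'cy': array(247.457), 'camera_from_world': array([[-0.343,  0.939,  0.003,  0.256],
       [-0.775, -0.284,  0.565,  0.279],
       [ 0.531,  0.191,  0.825, -1.505],
       [ 0.   ,  0.   ,  0.   ,  1.   ]])}
side {'fx': array(506.531), 'fy': array(506.531), 'cx': array(310.182), 'cy': array(245.894), 'camera_from_world': array([[ 0.99 , -0.142, -0.   , -0.514],
       [ 0.094,  0.654,  0.751, -0.02 ],
       [-0.107, -0.743,  0.66 , -1.436],
       [ 0.   ,  0.   ,  0.   ,  1.   ]])}
wrist {'fx': array(411.46), 'fy': array(411.46), 'cx': array(319.453), 'cy': array(251.727), 'camera_from_world': array([[ 0.273,  0.962, -0.001, -0.65 ],
       [-0.921,  0.261, -0.29 ,  0.037],
       [-0.279,  0.08 ,  0.957, -0.379],
       [ 0.   ,  0.   ,  0.   ,  1.   ]])}
```

View pics/a_scene.png

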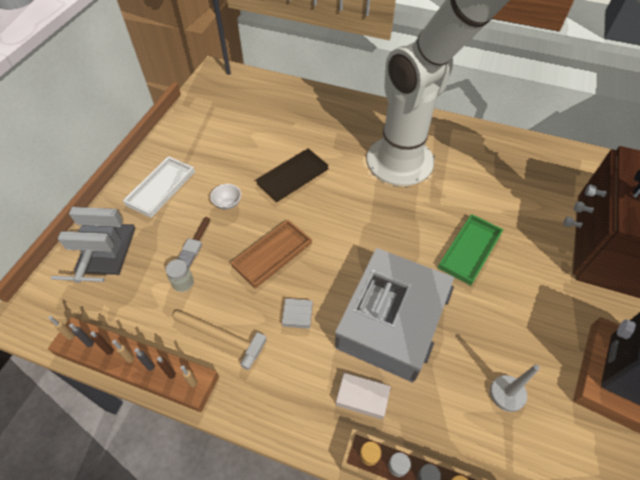

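View pics/a_side.png

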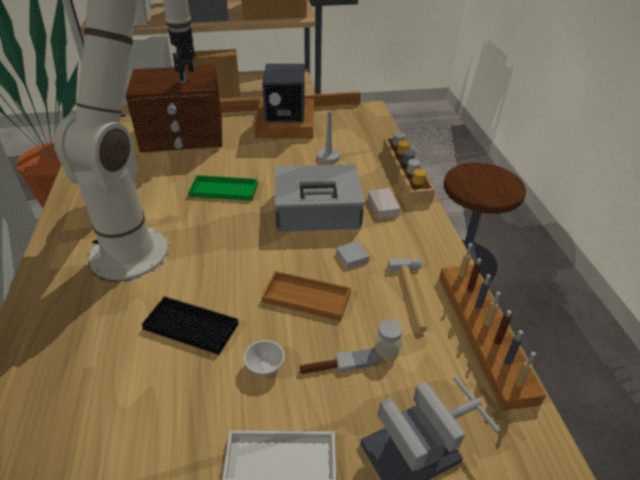

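View pics/a_wrist.png

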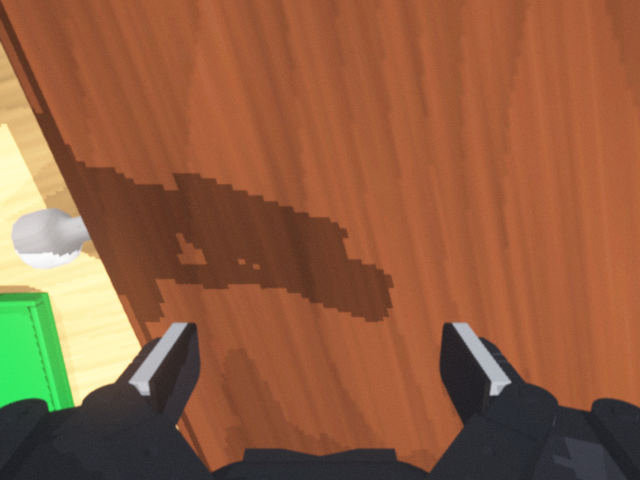

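The scene picture shows the box at about (395,310), with its paddle recess at (383,298). There are four tray shapes: wooden at (271,253), black at (292,174), green at (470,248) and white at (158,186). The wooden one fits the description. The arm hangs above the brown cabinet. Next I measure.

```bash
python3 - <<'E'
from h import *
np.set_printoptions(precision=4,suppress=True)
I={n:vision.camera_info(n) for n in("scene","side")}
for n in("scene","side"):
    vision.read_camera(n)
    d=np.load(f"a_{n}.npy"); C=cloud(I[n],d)
    for q in ["toolbox","tray","paddle_bar","lid_hinge","recess","bench_block","hammer"]:
        L=finder.landmark_of(n,q)[:2] if q!="lid" else []
        print(n,q,[(np.round(l["xy"],1),round(l["score"],2),C[int(l["xy"][1]),int(l["xy"][0])]) for l in L])
    # lid top plane
    m=(abs(C[...,2]-0.1)<0.006)&(d>0)
    mm=np.zeros(m.shape,bool)
    cc=C[m]; sel=(cc[:,0]>0.3)&(cc[:,0]<0.9)&(abs(cc[:,1])<0.3)
    cc=cc[sel]
    if len(cc): 
        print("lid top",len(cc),cc[:,2].mean(),cv2.minAreaRect(cc[:,:2].astype(np.float32)*1000))
    np.save(f"lid_{n}.npy",cc)
    for q in ["toolbox","tray"]:
        for R in finder.regions_of(n,q)[:4]:
            pts=C[R["pixels"]&(d>0)]
            print(n,q,R["score"],R["xy"],len(pts),np.median(pts,0),pts[:,2].min(),np.percentile(pts[:,2],[5,50,95]), cv2.minAreaRect(pts[pts[:,2]>0.015][:,:2].astype(np.float32)*1000))
p=cv2.imread("pics/a_scene.png"); s=cv2.imread("pics/a_side.png")
A=cv2.resize(p[220:400,220:470],(800,576),interpolation=cv2.INTER_CUBIC); cv2.imwrite("pics/crop_scene.png",A)
B=cv2.resize(s[150:330,250:450],(640,576),interpolation=cv2.INTER_CUBIC); cv2.imwrite("pics/crop_side.png",B)
E
```

```text
scene toolbox [(array([390.7, 321.9]), 0.8, array([0.5903, 0.1205, 0.0653])), (array([436.4, 320.3]), 0.64, array([0.5676, 0.2199, 0.0978]))]
scene tray [(array([294.1, 177.2]), 0.9, array([ 0.1858, -0.291 ,  0.003 ])), (array([160.7, 187.3]), 0.87, array([ 0.369 , -0.6585,  0.007 ]))]
scene paddle_bar [(array([381.3, 298.8]), 0.9, array([0.557 , 0.0849, 0.0995]))]
scene lid_hinge [(array([437.7, 321.5]), 0.84, array([0.57  , 0.2225, 0.099 ]))]
scene recess [(array([379.1, 301.3]), 0.95, array([0.5688, 0.0828, 0.1039])), (array([507. , 393.2]), 0.25, array([0.6537, 0.4147, 0.0302]))]
scene bench_block [(array([293.6, 314.2]), 0.89, array([ 0.6351, -0.1125,  0.0254]))]
scene hammer [(array([217.1, 335.8]), 0.8, array([ 0.7512, -0.2645,  0.0262])), (array([392.8, 315.1]), 0.44, array([0.5721, 0.1209, 0.0628]))]
lid top 7337 0.10050726688405982 ((695.0921630859375, 36.816436767578125), (295.9368591308594, 643.033203125), 57.584251403808594)
scene toolbox 0.85 [392.8, 315.9] 9914 [0.5845 0.1247 0.0996] -0.003461755202347594 [0.0374 0.0996 0.1035] ((558.79931640625, 126.23068237304688), (
[... 2046 characters left out ...]
0607910156), (110.62977600097656, 210.83702087402344), 75.61393737792969)
side tray 0.75 [308.9, 295.4] 2775 [ 0.4753 -0.2395  0.0081] -0.0024997578984233995 [0.0037 0.0081 0.0231] ((473.9237060546875, -241.7590789794922), (105.4306411743164, 212.10638427734375), 63.7547607421875)
side tray 0.68 [280.2, 455.3] 5398 [ 0.3662 -0.6532  0.0073] -0.003617768143332626 [0.0039 0.0073 0.023 ] ((366.89532470703125, -657.9363403320312), (100.69988250732422, 209.8824462890625), 81.29188537597656)
side tray 0.63 [190.2, 321.3] 3239 [ 0.1841 -0.2967  0.0083] -0.0019876651877560043 [0.0041 0.0083 0.0237] ((183.22406005859375, -297.3316650390625), (104.10885620117188, 213.3689422607422), 61.34917068481445)
```

View pics/crop_scene.png

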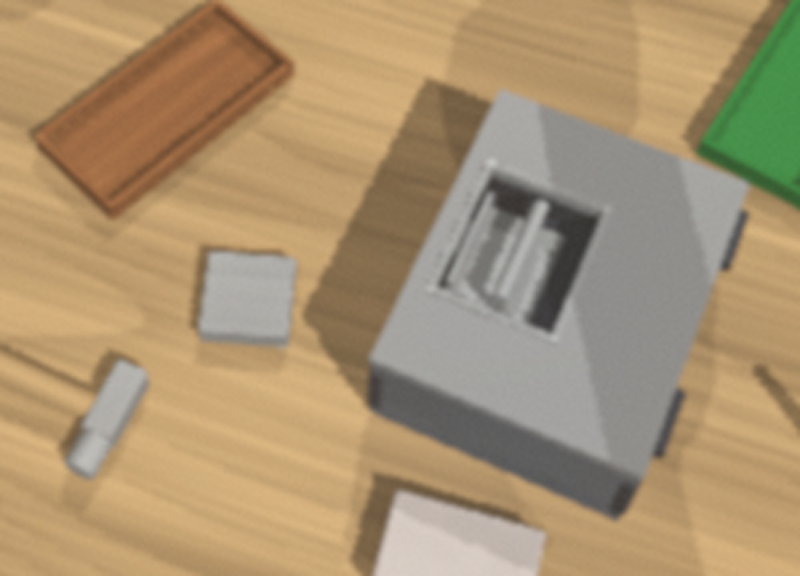

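View pics/crop_side.png

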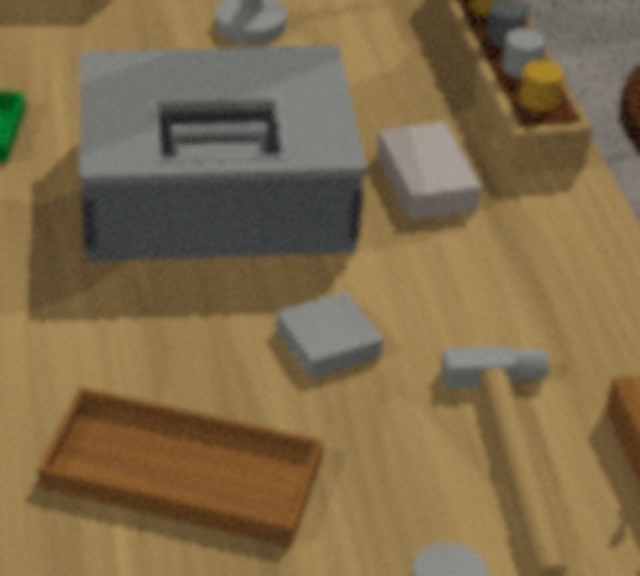

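The enlarged crops confirm it. The wooden tray is at scene (271,253), side (309,295), the only brown one of the four. The paddle bar lies across the recess at scene (381,299). The hinges are on the +y side, so the box's +x points along world +y. I move above the box with the jaws part open.

```bash
python3 -m crank '[{"dx":-3,"dy":-20,"dz":25,"rx":-5,"jaw":-0.2},{"dx":-3,"dy":-41.2,"dz":51,"rx":-10.7,"jaw":-0.2},{"dx":-3,"dy":-41.2,"dz":51,"rx":-10.7,"jaw":-0.2},{"dx":-3,"dy":-41.2,"dz":51,"rx":-10.7,"jaw":-0.2},{"dx":-3,"dy":-41.2,"dz":51,"rx":-10.7,"jaw":-0.2},{"dx":-3,"dy":-41.2,"dz":51,"rx":-10.7,"jaw":-0.2},{"dx":-3,"dy":-41.2,"dz":51,"rx":-10.7,"jaw":-0.2},{"dx":-3,"dy":-41.2,"dz":51,"rx":-10.7,"jaw":-0.2},{"dx":-3,"dy":-41.2,"dz":51,"rx":-10.7,"jaw":-0.2},{"dx":-3,"dy":-41.2,"dz":51,"rx":-10.7,"jaw":-0.2},{"dx":-3,"dy":-41.2,"dz":51,"rx":-10.7,"jaw":-0.2},{"dx":-3,"dy":-41.2,"dz":51,"rx":-10.7,"jaw":-0.2}]'
```

```text
invalid input at $[0]: expected keys rx, ry, rz, dx, dy, dz, jaw
```

```bash
python3 -m crank '[{"rx":-5,"ry":0,"rz":0,"dx":-3,"dy":-3.2,"dz":4,"jaw":-0.2},{"rx":-10.7,"ry":0,"rz":0,"dx":-3,"dy":-41.2,"dz":51,"jaw":-0.2},{"rx":-10.7,"ry":0,"rz":0,"dx":-3,"dy":-41.2,"dz":51,"jaw":-0.2},{"rx":-10.7,"ry":0,"rz":0,"dx":-3,"dy":-41.2,"dz":51,"jaw":-0.2},{"rx":-10.7,"ry":0,"rz":0,"dx":-3,"dy":-41.2,"dz":51,"jaw":-0.2},{"rx":-10.7,"ry":0,"rz":0,"dx":-3,"dy":-41.2,"dz":51,"jaw":-0.2},{"rx":-10.7,"ry":0,"rz":0,"dx":-3,"dy":-41.2,"dz":51,"jaw":-0.2},{"rx":-10.7,"ry":0,"rz":0,"dx":-3,"dy":-41.2,"dz":51,"jaw":-0.2},{"rx":-10.7,"ry":0,"rz":0,"dx":-3,"dy":-41.2,"dz":51,"jaw":-0.2},{"rx":-10.7,"ry":0,"rz":0,"dx":-3,"dy":-41.2,"dz":51,"jaw":-0.2},{"rx":-10.7,"ry":0,"rz":0,"dx":-3,"dy":-41.2,"dz":51,"jaw":-0.2},{"rx":-10.7,"ry":0,"rz":0,"dx":-3,"dy":-41.2,"dz":51,"jaw":-0.2}]'
```

```text
clock: 2.15
position: [0.4635, 0.2197, 0.2595]
tool_rot: [[0.001, 0.09, 0.996], [0.0, 0.996, -0.09], [-1.0, 0.0, 0.001]]
contact_force: [0.5, -0.1, -0.1]
finger_gap: 0.0342
```

```bash
python3 -m crank '[{"rx":0,"ry":0,"rz":0,"dx":0,"dy":-10.5,"dz":9.5,"jaw":-0.2},{"rx":0,"ry":0,"rz":0,"dx":0,"dy":-10.5,"dz":9.5,"jaw":-0.2},{"rx":0,"ry":0,"rz":0,"dx":0,"dy":-10.5,"dz":9.5,"jaw":-0.2},{"rx":0,"ry":0,"rz":0,"dx":0,"dy":-10.5,"dz":9.5,"jaw":-0.2},{"rx":0,"ry":0,"rz":0,"dx":0,"dy":-10.5,"dz":9.5,"jaw":-0.2},{"rx":0,"ry":0,"rz":0,"dx":0,"dy":-10.5,"dz":9.5,"jaw":-0.2}]'
python3 - <<'E'
from h import *
np.set_printoptions(precision=4,suppress=True)
s=telemetry.state();print(s["position"],s["qd"])
i=vision.camera_info("wrist"); p,d=vision.read_camera("wrist")
cv2.imwrite("pics/b_wrist.png",p); np.save("b.npy",d)
L=finder.landmark_of("wrist","paddle_bar"); print([(l["xy"],l["score"]) for l in L])
W=[(i,np.array(L[0]["xy"]))]
J={"scene":[381.3,298.8],"side":[316.7,193.1]}
for n in J: W.append((vision.camera_info(n),np.array(J[n])))
A=np.zeros((3,3));b=np.zeros(3)
for info,uv in W:
    c,dd=ray(info,uv); dd/=np.linalg.norm(dd); M=np.eye(3)-np.outer(dd,dd); A+=M;b+=M@c
    print(at_z(info,uv,0.098))
P=np.linalg.solve(A,b); print("triang bar",P)
C=cloud(i,d)
m=(d>0)&(abs(C[...,2]-0.1)<0.004); cc=C[m]; sel=(abs(cc[:,0]-.56)<.2)&(abs(cc[:,1]-.12)<.2); cc=cc[sel]
print("lid",cc[:,2].mean(),cv2.minAreaRect(cc[:,:2].astype(np.float32)*1000))
# bar cluster
m=(d>0)&(C[...,2]>.098)&(abs(C[...,0]-.556)<.035)&(abs(C[...,1]-.09)<.025)
b=C[m];print("bar",len(b),b.mean(0),b.min(0),b.max(0))
E
```

```text
clock: 2.65
position: [0.5481, 0.1073, 0.2587]
tool_rot: [[-0.0, 0.093, 0.996], [0.0, 0.996, -0.093], [-1.0, 0.0, -0.0]]
contact_force: [-0.0, 1.0, 0.6]
finger_gap: 0.034
[0.5481 0.1073 0.2587] [-2.0089 -0.8908 -2.5362  0.9435 -0.6981  0.0658 -0.4102]
[([294.1, 240.9], 0.92)]
[0.5547 0.0883 0.098 ]
[0.558  0.0861 0.098 ]
[0.5493 0.0755 0.098 ]
triang bar [0.5538 0.0868 0.0906]
lid 0.09977050750076615 ((558.1156005859375, 128.03091430664062), (210.73951721191406, 256.9510803222656), 84.91230010986328)
bar 20401 [0.5365 0.0857 0.3039] [0.521 0.065 0.098] [0.591  0.115  0.3473]
```

View pics/b_wrist.png

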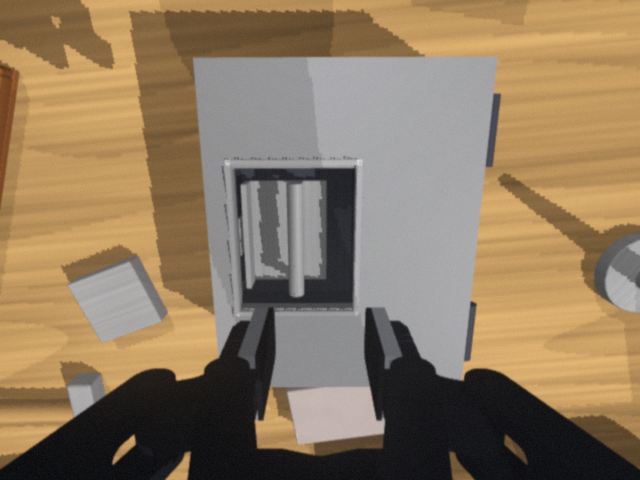

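The wrist view shows the bar running from (294,182) to (297,297), with free floor on both sides and the hinges at right (490,130)/(470,330). I get its exact position.

```bash
python3 - <<'E'
from h import *
np.set_printoptions(precision=4,suppress=True)
i=vision.camera_info("wrist")
d=np.load("b.npy"); C=cloud(i,d)
g=cv2.imread("pics/b_wrist.png",0)
for row in (195,215,240,265,285):
    print(row,"z",(C[row,284:308:2,2]*1000).round(0))
# bar: pixels with z 98..107 in window
w=np.zeros_like(d,bool); w[190:285,285:308]=True
m=w&(C[...,2]>.097)&(C[...,2]<.108); P=C[m]
print(len(P),P.mean(0)); q=P[:,:2]-P[:,:2].mean(0); u,s,vt=np.linalg.svd(q,full_matrices=False); print(vt[0],np.degrees(np.arctan2(vt[0][1],vt[0][0])), s)
for r_ in (200,240,280):
    e=P[abs(C[m][:,0]-C[r_,296,0])<.004]; print(r_,e[:,1].min(),e[:,1].max(),e[:,0].mean())
print(at_z(i,[294,182],.1),at_z(i,[297,297],.1), telemetry.state()["position"])
E
```

```text
195 z [ 68.  69. 103. 103. 103. 103. 401. 103. 102.  98.  69.  69.]
215 z [ 69.  68. 102. 104. 104. 103. 103. 102. 103.  99.  69.  69.]
240 z [ 69.  68. 101. 102. 103. 104. 103. 103. 101. 100.  70.  69.]
265 z [ 68.  69.  98. 101. 103. 104. 103. 103. 102. 101.  69.  69.]
285 z [ 64.  64.  64. 102. 104. 104. 104. 103. 103. 101.  64.  65.]
1486 [0.5496 0.0925 0.1023]
[ 0.9965 -0.0835] -4.792014150796537 [0.8189 0.1313]
200 0.088967867614233 0.10082074599112327 0.5215348586742066
240 0.0864845691762894 0.09780773167999042 0.5517055618401107
280 0.08363563559012452 0.09536583068597765 0.583315758241556
[0.509  0.0959 0.1   ] [0.5991 0.0887 0.1   ] [0.547  0.1099 0.2589]
```

```bash
cat > bar.py <<'E'
from h import *
np.set_printoptions(precision=4,suppress=True)
s=telemetry.state(); i=vision.camera_info("wrist"); p,d=vision.read_camera("wrist"); C=cloud(i,d)
print(s["position"],s["qd"].round(2) if hasattr(s["qd"],"round") else s["qd"])
L=finder.landmark_of("wrist","paddle_bar")[0]; u,v=map(int,L["xy"]); print(u,v, "lm",at_z(i,L["xy"],.098))
w=np.zeros_like(d,bool); w[v-45:v+45,u-12:u+14]=True
m=w&(C[...,2]>.096)&(C[...,2]<.11); P=C[m]
e=[]
for r_ in range(v-40,v+41,5):
    row=C[r_,u-12:u+14]; k=(row[:,2]>.096)&(row[:,2]<.11); row=row[k]
    if len(row)>3: e.append([row[:,0].mean(),(row[:,1].min()+row[:,1].max())/2,row[:,2].max()])
e=np.array(e); f=np.polyfit(e[:,0],e[:,1],1); print("slope deg",np.degrees(np.arctan(f[0])),"mid",e.mean(0), "y at lm x",np.polyval(f,at_z(i,L["xy"],.098)[0]))
m=(d>0)&(abs(C[...,2]-0.1)<0.004); cc=C[m]; sel=(abs(cc[:,0]-.56)<.2)&(abs(cc[:,1]-.12)<.2)
print(cv2.minAreaRect(cc[sel][:,:2].astype(np.float32)*1000))
print(telemetry.state()["position"])
E
python3 bar.py
```

```text
[0.547  0.1099 0.2589] [-0.79 -0.46 -0.56  0.21  0.17 -0.07  0.1 ]
291 240 lm [0.5532 0.0888 0.098 ]
slope deg -5.272975486450644 mid [0.552  0.0894 0.1041] y at lm x 0.08931158840024618
((557.9835815429688, 128.005615234375), (211.1537628173828, 256.5156555175781), 84.9625015258789)
[0.5469 0.1103 0.259 ]
```

```bash
python3 -m crank '[{"rx":0,"ry":0,"rz":0,"dx":4,"dy":-2,"dz":0.8,"jaw":-0.28},{"rx":0,"ry":0,"rz":0,"dx":8,"dy":-2,"dz":0.8,"jaw":-0.28},{"rx":0,"ry":0,"rz":0,"dx":12,"dy":-2,"dz":0.8,"jaw":-0.28},{"rx":0,"ry":0,"rz":0,"dx":13,"dy":-2,"dz":0.8,"jaw":-0.28},{"rx":0,"ry":0,"rz":0,"dx":13,"dy":-2,"dz":0.8,"jaw":-0.28},{"rx":0,"ry":0,"rz":0,"dx":13,"dy":-2,"dz":0.8,"jaw":-0.28}]'
python3 - <<'E'
from h import *
np.set_printoptions(precision=4,suppress=True)
print(telemetry.state()["position"])
for n in ("wrist","scene"):
    p,d=vision.read_camera(n); 
    if n=="scene": p=cv2.resize(p[200:400,260:500],(720,600),interpolation=cv2.INTER_CUBIC)
    cv2.imwrite(f"pics/c_{n}.png",p)
E
```

```text
clock: 3.35
position: [0.5542, 0.0891, 0.1299]
tool_rot: [[0.0, 0.088, 0.996], [0.001, 0.996, -0.088], [-1.0, 0.001, 0.0]]
contact_force: [0.5, 0.6, 1.6]
finger_gap: 0.0308
[0.5542 0.0891 0.1299]
```

View pics/c_wrist.png

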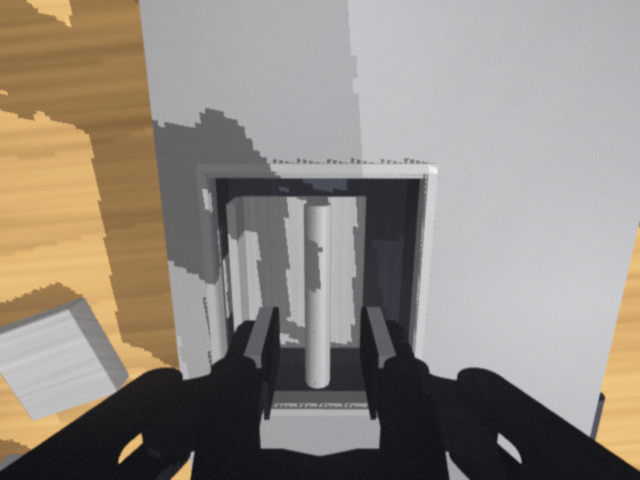

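View pics/c_scene.png

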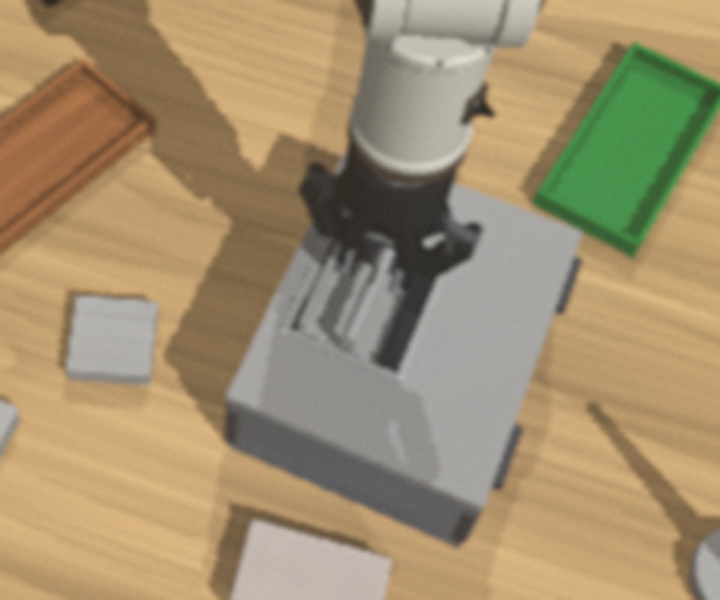

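The bar at column 318 is centred between the fingers (262 and 378). I go down and close.

```bash
python3 -m crank '[{"rx":0,"ry":0,"rz":0,"dx":3,"dy":0,"dz":0,"jaw":-0.28},{"rx":0,"ry":0,"rz":0,"dx":4.7,"dy":0,"dz":0,"jaw":-0.28},{"rx":0,"ry":0,"rz":0,"dx":4.7,"dy":0,"dz":0,"jaw":-0.28},{"rx":0,"ry":0,"rz":0,"dx":4.7,"dy":0,"dz":0,"jaw":-1},{"rx":0,"ry":0,"rz":0,"dx":4.7,"dy":0,"dz":0,"jaw":-1},{"rx":0,"ry":0,"rz":0,"dx":4.7,"dy":0,"dz":0,"jaw":-1},{"rx":0,"ry":0,"rz":0,"dx":4.7,"dy":0,"dz":0,"jaw":-1},{"rx":0,"ry":0,"rz":0,"dx":4.7,"dy":0,"dz":0,"jaw":-1},{"rx":0,"ry":0,"rz":0,"dx":4.7,"dy":0,"dz":0,"jaw":-1}]'
```

```text
clock: 4.2
position: [0.5554, 0.088, 0.0838]
tool_rot: [[0.003, 0.09, 0.996], [0.001, 0.996, -0.09], [-1.0, 0.001, 0.003]]
contact_force: [-1.3, -1.2, 7.1]
finger_gap: 0.01
```

```bash
cat > path.py <<'E'
import numpy as np
np.set_printoptions(precision=2,suppress=True)
L=14.2
def bar(th,ph):
    x=-36-58+58*np.cos(th)-10*np.sin(th); z=98-10+58*np.sin(th)+10*np.cos(th)
    dx,dz=x-100,z-90
    return np.array([100+dx*np.cos(ph)+dz*np.sin(ph), 90-dx*np.sin(ph)+dz*np.cos(ph)])
def tilt(ph): return 0.6*max(0,np.degrees(ph)-10)
def pose(th,ph):
    t=np.radians(tilt(ph)); return bar(th,ph)+L*np.array([-np.sin(t),-np.cos(t)]),t
def rows(start,seq):
    p0,t0=pose(*start); ax=np.array([-np.sin(t0),-np.cos(t0)]); ay=np.array([np.cos(t0),-np.sin(t0)])
    for s in seq:
        p,t=pose(*s); d=(p-p0)/10
        print("th %.2f ph %.0f tilt %.1f | dx %.2f dy %.2f rz %.1f"%(s[0],np.degrees(s[1]),np.degrees(t),d@ax,d@ay,-np.degrees(t-t0)))
R=np.radians
print("call1"); rows((0,0),[(.15,0),(.3,0),(.43,0),(.55,0),(.55,R(2)),(.55,R(5)),(.55,R(10)),(.55,R(15)),(.55,R(20)),(.55,R(25)),(.55,R(28)),(.55,R(30))])
print("call2"); rows((.55,R(30)),[(.55,R(a)) for a in (34,38,43,48,53,58,63,68,72,76,79,81)])
print("call3"); rows((.55,R(81)),[(.55,R(a)) for a in (83,85)])
E
python3 path.py
```

```text
call1
th 0.15 ph 0 tilt 0.0 | dx -0.86 dy -0.21 rz -0.0
th 0.30 ph 0 tilt 0.0 | dx -1.67 dy -0.55 rz -0.0
th 0.43 ph 0 tilt 0.0 | dx -2.33 dy -0.94 rz -0.0
th 0.55 ph 0 tilt 0.0 | dx -2.88 dy -1.38 rz -0.0
th 0.55 ph 2 tilt 0.0 | dx -3.40 dy -1.24 rz -0.0
th 0.55 ph 5 tilt 0.0 | dx -4.18 dy -1.00 rz -0.0
th 0.55 ph 10 tilt 0.0 | dx -5.43 dy -0.51 rz -0.0
th 0.55 ph 15 tilt 3.0 | dx -6.64 dy 0.01 rz -3.0
th 0.55 ph 20 tilt 6.0 | dx -7.79 dy 0.64 rz -6.0
th 0.55 ph 25 tilt 9.0 | dx -8.89 dy 1.36 rz -9.0
th 0.55 ph 28 tilt 10.8 | dx -9.51 dy 1.84 rz -10.8
th 0.55 ph 30 tilt 12.0 | dx -9.91 dy 2.18 rz -12.0
call2
th 0.55 ph 34 tilt 14.4 | dx -0.90 dy 0.54 rz -2.4
th 0.55 ph 38 tilt 16.8 | dx -1.75 dy 1.14 rz -4.8
th 0.55 ph 43 tilt 19.8 | dx -2.75 dy 1.97 rz -7.8
th 0.55 ph 48 tilt 22.8 | dx -3.68 dy 2.89 rz -10.8
th 0.55 ph 53 tilt 25.8 | dx -4.52 dy 3.88 rz -13.8
th 0.55 ph 58 tilt 28.8 | dx -5.26 dy 4.94 rz -16.8
th 0.55 ph 63 tilt 31.8 | dx -5.91 dy 6.06 rz -19.8
th 0.55 ph 68 tilt 34.8 | dx -6.46 dy 7.23 rz -22.8
th 0.55 ph 72 tilt 37.2 | dx -6.82 dy 8.20 rz -25.2
th 0.55 ph 76 tilt 39.6 | dx -7.11 dy 9.19 rz -27.6
th 0.55 ph 79 tilt 41.4 | dx -7.28 dy 9.95 rz -29.4
th 0.55 ph 81 tilt 42.6 | dx -7.37 dy 10.46 rz -30.6
call3
th 0.55 ph 83 tilt 43.8 | dx -0.32 dy 0.40 rz -1.2
th 0.55 ph 85 tilt 45.0 | dx -0.63 dy 0.81 rz -2.4
```

```bash
python3 -m crank '[{"rx":0,"ry":0,"rz":0,"dx":-0.45,"dy":-0.1,"dz":0,"jaw":-1},{"rx":0,"ry":0,"rz":0,"dx":-0.86,"dy":-0.2,"dz":0,"jaw":-1},{"rx":0,"ry":0,"rz":0,"dx":-1.25,"dy":-0.35,"dz":0,"jaw":-1},{"rx":0,"ry":0,"rz":0,"dx":-1.67,"dy":-0.55,"dz":0,"jaw":-1},{"rx":0,"ry":0,"rz":0,"dx":-2.3,"dy":-0.94,"dz":0,"jaw":-1},{"rx":0,"ry":0,"rz":0,"dx":-2.9,"dy":-1.4,"dz":0,"jaw":-1},{"rx":0,"ry":0,"rz":0,"dx":-3.4,"dy":-1.25,"dz":0,"jaw":-1},{"rx":0,"ry":0,"rz":0,"dx":-3.4,"dy":-1.25,"dz":0,"jaw":-1}]'
python3 - <<'E'
from h import *
for n in ("side",):
    p,d=vision.read_camera(n); p=cv2.resize(p[110:260,230:400],(680,600),interpolation=cv2.INTER_CUBIC); cv2.imwrite(f"pics/d_{n}.png",p)
E
```

```text
clock: 4.87
position: [0.5545, 0.0788, 0.1176]
tool_rot: [[0.004, 0.088, 0.996], [0.004, 0.996, -0.088], [-1.0, 0.005, 0.004]]
contact_force: [3.8, 7.8, -2.8]
finger_gap: 0.01
```

View pics/d_side.png

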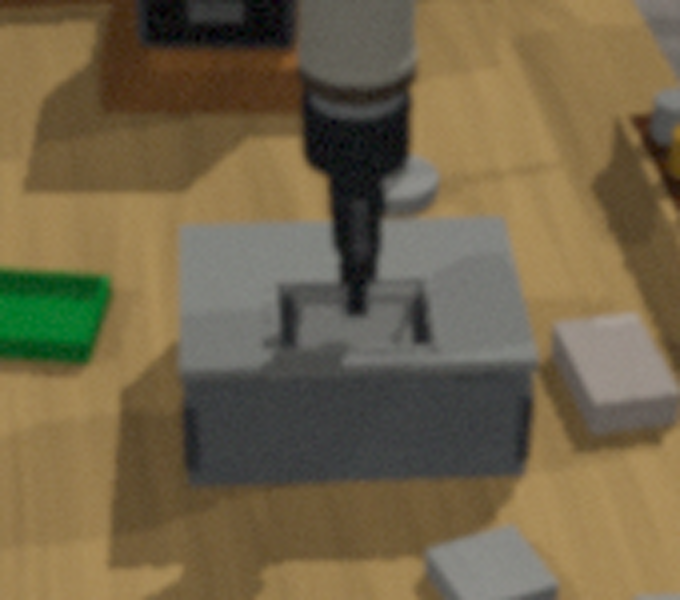

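The paddle is up (plate risen in the recess at about (360,320) in the crop). I carry on, raising the lid along its arc.

```bash
python3 -m crank '[{"rx":0,"ry":0,"rz":0,"dx":-0.4,"dy":0.12,"dz":0,"jaw":-1},{"rx":0,"ry":0,"rz":0,"dx":-0.8,"dy":0.25,"dz":0,"jaw":-1},{"rx":0,"ry":0,"rz":0,"dx":-1.4,"dy":0.5,"dz":0,"jaw":-1},{"rx":0,"ry":0,"rz":0,"dx":-2.03,"dy":0.73,"dz":0,"jaw":-1},{"rx":0,"ry":0,"rz":-1.5,"dx":-2.65,"dy":1,"dz":0,"jaw":-1},{"rx":0,"ry":0,"rz":-3,"dx":-3.25,"dy":1.25,"dz":0,"jaw":-1},{"rx":0,"ry":0,"rz":-6,"dx":-4.4,"dy":1.9,"dz":0,"jaw":-1},{"rx":0,"ry":0,"rz":-9,"dx":-5.5,"dy":2.6,"dz":0,"jaw":-1},{"rx":0,"ry":0,"rz":-12,"dx":-6.5,"dy":3.42,"dz":0,"jaw":-1},{"rx":0,"ry":0,"rz":-12,"dx":-6.5,"dy":3.42,"dz":0,"jaw":-1}]'
python3 - <<'E'
from h import *
for n in ("side",):
    p,d=vision.read_camera(n); p=cv2.resize(p[110:260,230:400],(680,600),interpolation=cv2.INTER_CUBIC); cv2.imwrite(f"pics/e_{n}.png",p)
E
```

```text
clock: 5.75
position: [0.5573, 0.11, 0.1829]
tool_rot: [[-0.016, 0.085, 0.996], [-0.212, 0.973, -0.086], [-0.977, -0.213, 0.003]]
contact_force: [2.9, -2.9, 1.6]
finger_gap: 0.0095
```

View pics/e_side.png

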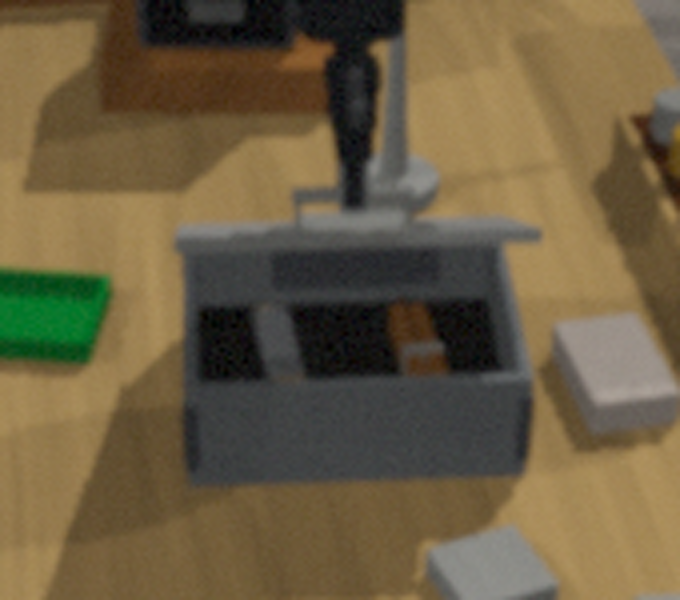

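The lid is up about 30°. The ring clamp (brown) shows at (415,335) and the sanding stick (grey) at (275,340). I continue raising.

```bash
python3 -m crank '[{"rx":0,"ry":0,"rz":-2.4,"dx":-0.9,"dy":0.54,"dz":0,"jaw":-1},{"rx":0,"ry":0,"rz":-4.8,"dx":-1.75,"dy":1.14,"dz":0,"jaw":-1},{"rx":0,"ry":0,"rz":-7.8,"dx":-2.75,"dy":1.97,"dz":0,"jaw":-1},{"rx":0,"ry":0,"rz":-10.8,"dx":-3.68,"dy":2.89,"dz":0,"jaw":-1},{"rx":0,"ry":0,"rz":-13.8,"dx":-4.52,"dy":3.88,"dz":0,"jaw":-1},{"rx":0,"ry":0,"rz":-16.8,"dx":-5.26,"dy":4.94,"dz":0,"jaw":-1},{"rx":0,"ry":0,"rz":-19.8,"dx":-5.9,"dy":6.06,"dz":0,"jaw":-1},{"rx":0,"ry":0,"rz":-22.8,"dx":-6.46,"dy":7.23,"dz":0,"jaw":-1},{"rx":0,"ry":0,"rz":-25.2,"dx":-6.82,"dy":8.2,"dz":0,"jaw":-1},{"rx":0,"ry":0,"rz":-27.6,"dx":-7.1,"dy":9.2,"dz":0,"jaw":-1},{"rx":0,"ry":0,"rz":-29.4,"dx":-7.28,"dy":9.95,"dz":0,"jaw":-1},{"rx":0,"ry":0,"rz":-30.6,"dx":-7.37,"dy":10.46,"dz":0,"jaw":-1}]'
python3 - <<'E'
from h import *
for n in ("side","scene"):
    p,d=vision.read_camera(n); np.save(f"f_{n}.npy",d)
    p=p[60:260,210:430] if n=="side" else p[160:400,280:540]
    cv2.imwrite(f"pics/f_{n}.png",cv2.resize(p,(660,600),interpolation=cv2.INTER_CUBIC))
E
```

```text
clock: 6.8
position: [0.5675, 0.2231, 0.2352]
tool_rot: [[-0.061, 0.07, 0.996], [-0.682, 0.726, -0.093], [-0.729, -0.684, 0.003]]
contact_force: [0.7, -6.4, 14.0]
finger_gap: 0.0094
```

View pics/f_side.png

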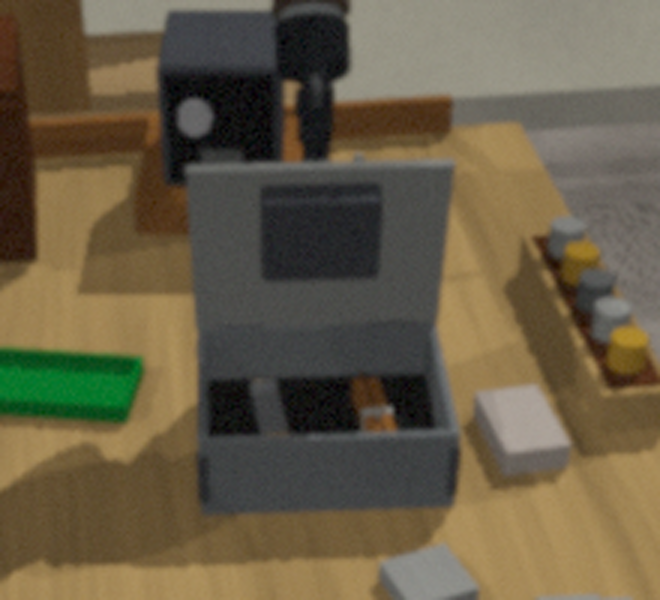

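View pics/f_scene.png

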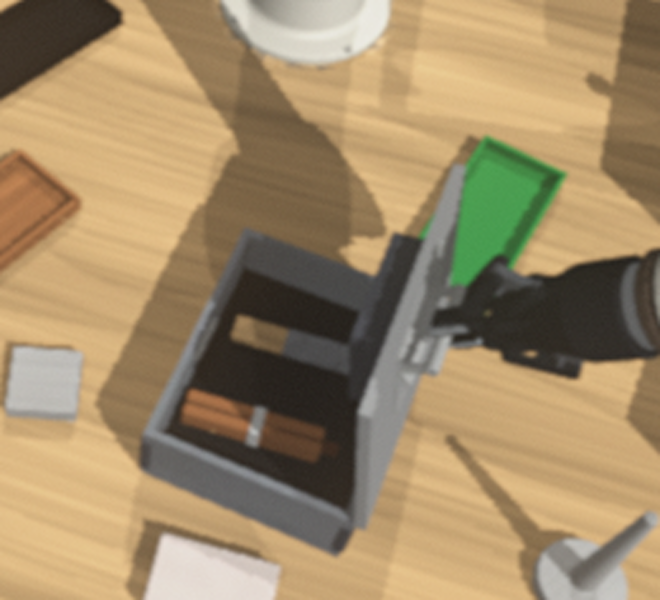

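The lid is nearly upright: inner face at side crop (320,240), clamp at scene crop (255,425). I measure the lid angle from the depth.

```bash
cat > lid.py <<'E'
from h import *
import sys
def lidang(d):
    i=vision.camera_info("side"); C=cloud(i,d)
    yaw=np.radians(84.8); ex=np.array([np.cos(yaw),np.sin(yaw)]); ey=np.array([-ex[1],ex[0]]); c=np.array([.5567,.1252])
    q=C[...,:2]-c; X=q@ex; Y=q@ey; Z=C[...,2]
    m=(d>0)&(abs(Y)<.11)&(abs(Y)>.07)&(Z>.12)&(X>0)&(X<.16)&(Z<.29)
    f=np.polyfit(Z[m],X[m],1); print("n",m.sum(),"lid angle deg",90+np.degrees(np.arctan(f[0])),"X at z=.09",np.polyval(f,.09), "zmax",Z[m].max())
if __name__=="__main__":
    p,d=vision.read_camera("side"); lidang(d)
E
python3 - <<'E'
from lid import *
lidang(np.load("f_side.npy"))
E
python3 path.py | tail -3
```

```text
n 1229 lid angle deg 79.23022963224574 X at z=.09 0.09931451253704204 zmax 0.2898751420709778
call3
th 0.55 ph 83 tilt 43.8 | dx -0.32 dy 0.40 rz -1.2
th 0.55 ph 85 tilt 45.0 | dx -0.63 dy 0.81 rz -2.4
```

```bash
python3 -m crank '[{"rx":0,"ry":0,"rz":-1.2,"dx":-0.3,"dy":0.4,"dz":0,"jaw":-1},{"rx":0,"ry":0,"rz":-2.4,"dx":-0.63,"dy":0.8,"dz":0,"jaw":-1},{"rx":0,"ry":0,"rz":-3.6,"dx":-0.9,"dy":1.3,"dz":0,"jaw":-1},{"rx":0,"ry":0,"rz":-4.8,"dx":-1.2,"dy":1.8,"dz":0,"jaw":-1},{"rx":0,"ry":0,"rz":-5.5,"dx":-1.3,"dy":2.3,"dz":0,"jaw":-1},{"rx":0,"ry":0,"rz":-5.5,"dx":-1.3,"dy":2.3,"dz":0,"jaw":-1},{"rx":0,"ry":0,"rz":-5.5,"dx":-1.3,"dy":2.3,"dz":0,"jaw":-1}]'
python3 lid.py; python3 - <<'E'
from h import *
s=telemetry.state();print(np.round(s["q"],1),np.round(s["qd"],1))
E
```

```text
clock: 7.48
position: [0.5699, 0.2506, 0.2278]
tool_rot: [[-0.066, 0.063, 0.996], [-0.744, 0.662, -0.091], [-0.665, -0.747, 0.003]]
contact_force: [1.8, -1.1, 7.5]
finger_gap: 0.0092
n 1354 lid angle deg 91.65271553648932 X at z=.09 0.09935535687194662 zmax 0.28998978104920853
[-42.   47.4  -1.7  70.8  31.3 100.5  35.8] [ 0.1 -0.3 -0.1  0.1 -0.2 -0.2  0. ]
```

The lid stands at about 91.6°. I release and back off along the tool.

```bash
python3 -m crank '[{"rx":0,"ry":0,"rz":0,"dx":0,"dy":0,"dz":0,"jaw":-0.2},{"rx":0,"ry":0,"rz":0,"dx":0,"dy":0,"dz":0,"jaw":-0.2},{"rx":0,"ry":0,"rz":0,"dx":0,"dy":0,"dz":0,"jaw":-0.2},{"rx":0,"ry":0,"rz":0,"dx":-1,"dy":0,"dz":0,"jaw":-0.2},{"rx":0,"ry":0,"rz":0,"dx":-3,"dy":0,"dz":0,"jaw":-0.2},{"rx":0,"ry":0,"rz":0,"dx":-6,"dy":0,"dz":0,"jaw":-0.2},{"rx":0,"ry":0,"rz":0,"dx":-10,"dy":0,"dz":0,"jaw":-0.2},{"rx":0,"ry":0,"rz":0,"dx":-12,"dy":0,"dz":0,"jaw":-0.2},{"rx":0,"ry":0,"rz":0,"dx":-12,"dy":0,"dz":0,"jaw":-0.2}]'
python3 lid.py; python3 - <<'E'
from h import *
s=telemetry.state();print(np.round(s["q"],1),np.round(s["qd"],1))
np.set_printoptions(precision=3,suppress=True)
for n in ("side","scene"):
    p,d=vision.read_camera(n); i=vision.camera_info(n);C=cloud(i,d)
    for q in ("ring_clamp","sanding_stick"):
        for R in finder.regions_of(n,q)[:1]:
            P=C[R["pixels"]&(d>0)]; P=P[(P[:,2]>.03)&(P[:,2]<.075)]; print(n,q,R["score"],R["xy"],len(P),np.percentile(P,[3,50,97],axis=0).tolist(),cv2.minAreaRect(P[:,:2].astype(np.float32)*1000))
        print([(l["xy"],l["score"],at_z(i,l["xy"],.03)) for l in finder.landmark_of(n,q)[:1]])
    p=p[60:260,210:430] if n=="side" else p[160:400,280:540]
    cv2.imwrite(f"pics/g_{n}.png",cv2.resize(p,(660,600),interpolation=cv2.INTER_CUBIC))
E
```

```text
clock: 8.28
position: [0.5761, 0.3468, 0.3082]
tool_rot: [[-0.062, 0.058, 0.996], [-0.737, 0.671, -0.085], [-0.673, -0.74, 0.002]]
contact_force: [0.3, 0.8, -0.4]
finger_gap: 0.0343
n 1348 lid angle deg 91.49059358297704 X at z=.09 0.09967971453531405 zmax 0.2897700551357932
[-47.2  51.8  -0.2  52.   30.  114.2  40.6] [ 2.   0.4  0.7  5.1  0.6 -1.8 -0.7]
side ring_clamp 0.74 [299.1, 195.3] 161 [[0.49449185930911993, 0.10569332759987211, 0.0379044035742329], [0.5071224070559218, 0.1508023922984256, 0.0415740827395317], [0.519779233744467, 0.1987503964678486, 0.044899663262029856]] ((507.1856689453125, 152.07101440429688), (27.010074615478516, 104.1639633178711), 1.3850047588348389)
[([332.7, 203.9], 0.76, array([0.604, 0.107, 0.03 ]))]Traceback (most recent call last):
  File "<stdin>", line 8, in <module>
    return _quantile_unchecked(
        a, q, axis, out, overwrite_input, method, keepdims, weights)
    return _ureduce(a,
                    func=_quantile_ureduce_func,
    ...<5 lines>...
                    overwrite_input=overwrite_input,
                    method=method)
    r = func(a, **kwargs)
    result = _quantile(arr,
                       quantiles=q,
    ...<2 lines>...
                       out=out,
                       weights=wgt)
    slices_having_nans = np.isnan(arr[-1, ...])
                                  ~~~^^^^^^^^^
IndexError: index -1 is out of bounds for axis 0 with size 0
```

```bash
python3 -m crank '[{"rx":0,"ry":0,"rz":7,"dx":-1.5,"dy":-1.7,"dz":0,"jaw":-0.2},{"rx":0,"ry":0,"rz":14,"dx":-3,"dy":-3.4,"dz":0,"jaw":-0.2},{"rx":0,"ry":0,"rz":21,"dx":-4.4,"dy":-4.8,"dz":0,"jaw":0},{"rx":0,"ry":0,"rz":28,"dx":-4.4,"dy":-4.8,"dz":0,"jaw":0.2},{"rx":0,"ry":0,"rz":35,"dx":-4.4,"dy":-4.8,"dz":0,"jaw":0.2},{"rx":0,"ry":0,"rz":42,"dx":-4.4,"dy":-4.8,"dz":0,"jaw":0.2},{"rx":0,"ry":0,"rz":47.7,"dx":-4.4,"dy":-4.8,"dz":0,"jaw":0.2},{"rx":0,"ry":0,"rz":47.7,"dx":-4.4,"dy":-4.8,"dz":0,"jaw":0.2}]'
python3 - <<'E'
from h import *
s=telemetry.state();print(np.round(s["q"],1),np.round(s["qd"],1))
np.set_printoptions(precision=3,suppress=True)
for n in ("side","scene"):
    p,d=vision.read_camera(n); i=vision.camera_info(n);C=cloud(i,d)
    np.save(f"g_{n}.npy",d)
    for q in ("ring_clamp","sanding_stick"):
        print(n,q,[(l["xy"],l["score"],at_z(i,l["xy"],.03)) for l in finder.landmark_of(n,q)[:2]])
    p=p[60:260,210:430] if n=="side" else p[160:400,280:540]
    cv2.imwrite(f"pics/g_{n}.png",cv2.resize(p,(660,600),interpolation=cv2.INTER_CUBIC))
E
```

```text
clock: 9.2
position: [0.5791, 0.3339, 0.3722]
tool_rot: [[0.003, 0.101, 0.995], [-0.006, 0.995, -0.101], [-1.0, -0.006, 0.003]]
contact_force: [1.1, -2.1, 0.7]
finger_gap: 0.0508
[-25.9  24.1  -9.7  75.4   4.4  80.8  48.8] [-4.1  4.2 -1.2 -4.6  5.4  6.3 -4.1]
side ring_clamp [([308.1, 299.2], 0.72, array([ 0.474, -0.276,  0.03 ])), ([332.9, 206.0], 0.47, array([0.603, 0.096, 0.03 ]))]
side sanding_stick [([297.6, 201.3], 0.72, array([0.499, 0.135, 0.03 ]))]
scene ring_clamp [([382.1, 334.7], 0.86, array([0.614, 0.112, 0.03 ])), ([503.7, 394.8], 0.22, array([0.66 , 0.408, 0.03 ]))]
scene sanding_stick [([399.5, 299.4], 0.88, array([0.506, 0.127, 0.03 ]))]
```

View pics/g_scene.png

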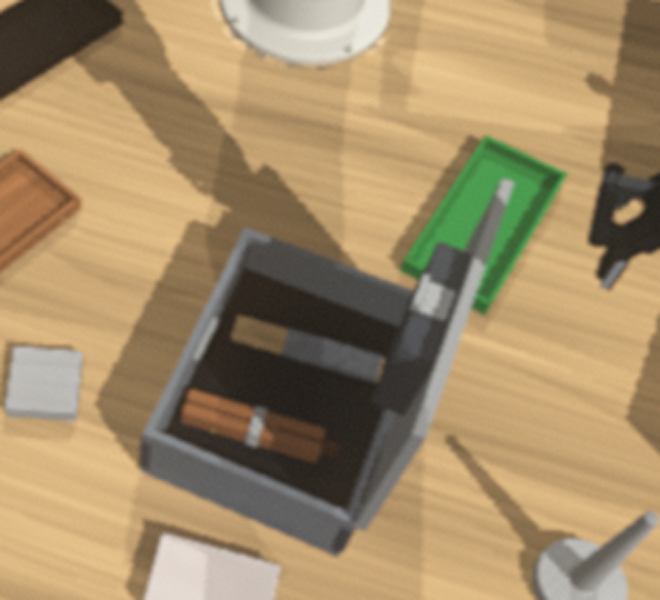

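```bash
python3 -m crank '[{"rx":7,"ry":0,"rz":0,"dx":0,"dy":-3,"dz":0.5,"jaw":0.2},{"rx":14,"ry":0,"rz":0,"dx":0,"dy":-6,"dz":1,"jaw":0.2},{"rx":21,"ry":0,"rz":0,"dx":0,"dy":-9,"dz":1.6,"jaw":0.2},{"rx":28,"ry":0,"rz":0,"dx":0,"dy":-12,"dz":2.2,"jaw":0.2},{"rx":35,"ry":0,"rz":0,"dx":0,"dy":-15,"dz":2.8,"jaw":0.2},{"rx":42,"ry":0,"rz":0,"dx":0,"dy":-18,"dz":3.4,"jaw":0.2},{"rx":49,"ry":0,"rz":0,"dx":0,"dy":-21,"dz":4,"jaw":0.2},{"rx":56,"ry":0,"rz":0,"dx":0,"dy":-23,"dz":4.3,"jaw":0.2},{"rx":63,"ry":0,"rz":0,"dx":0,"dy":-25,"dz":4.6,"jaw":0.2},{"rx":70,"ry":0,"rz":0,"dx":0,"dy":-25,"dz":4.6,"jaw":0.2},{"rx":77,"ry":0,"rz":0,"dx":0,"dy":-25,"dz":4.6,"jaw":0.2},{"rx":84,"ry":0,"rz":0,"dx":0,"dy":-25,"dz":4.6,"jaw":0.2}]'
python3 -m crank '[{"rx":5.4,"ry":0,"rz":0,"dx":0,"dy":0,"dz":0,"jaw":0.2},{"rx":5.4,"ry":0,"rz":0,"dx":0,"dy":0,"dz":0,"jaw":0.2},{"rx":5.4,"ry":0,"rz":0,"dx":0,"dy":0,"dz":0,"jaw":0.2},{"rx":5.4,"ry":0,"rz":0,"dx":0,"dy":0,"dz":0,"jaw":0.2}]'
cat > clamp.py <<'E'
from h import *
import sys
np.set_printoptions(precision=4,suppress=True)
s=telemetry.state(); i=vision.camera_info("wrist"); p,d=vision.read_camera("wrist"); C=cloud(i,d)
print(s["position"],np.round(s["q"],1),np.round(s["qd"],1))
cv2.imwrite(f"pics/{sys.argv[1]}.png",p); np.save("w.npy",d); np.save("wC.npy",C)
for q in ("ring_clamp","sanding_stick"):
    L=finder.landmark_of("wrist",q)[:2]; print(q,[(l["xy"],l["score"],at_z(i,l["xy"],.03)) for l in L])
    for R in finder.regions_of("wrist",q)[:1]:
        P=C[R["pixels"]&(d>0)]; z=np.median(P[:,2]); 
        k=cv2.morphologyEx(R["pixels"].astype(np.uint8),cv2.MORPH_OPEN,np.ones((3,3))).astype(bool)&(d>0)&(abs(C[...,2]-z)<.012)
        print(R["score"],R["xy"],len(P),"z",np.percentile(P[:,2],[5,50,95]),cv2.minAreaRect(C[k][:,:2].astype(np.float32)*1000))
E
python3 clamp.py h_wrist
```

```text
clock: 10.5
position: [0.6003, 0.09, 0.3714]
tool_rot: [[-0.002, 1.0, 0.011], [-0.008, 0.011, -1.0], [-1.0, -0.003, 0.008]]
contact_force: [-0.2, -0.2, 1.5]
finger_gap: 0.0515
clock: 10.83
position: [0.6002, 0.0899, 0.3717]
tool_rot: [[-0.002, 0.997, -0.075], [-0.007, -0.075, -0.997], [-1.0, -0.001, 0.008]]
contact_force: [0.0, -0.6, -0.6]
finger_gap: 0.051
[0.6002 0.0899 0.3717] [-18.3  16.9   9.1  85.5  -2.3  77.9 -13.4] [ 0.7 -0.4 -0.   0.2 -0.1 -0.1 -0.6]
ring_clamp [([325.6, 174.2], 0.74, array([0.6078, 0.1096, 0.03  ]))]
0.84 [326.3, 175.8] 3104 z [0.0525 0.0569 0.0587] ((611.0140380859375, 111.25656127929688), (29.189115524291992, 148.75814819335938), 1.0311731100082397)
sanding_stick [([233.9, 161.5], 0.65, array([0.5035, 0.1319, 0.03  ]))]
0.87 [235.9, 155.1] 3314 z [0.0375 0.0397 0.0412] ((506.46533203125, 130.0636749267578), (28.947677612304688, 151.87332153320312), 0.7113209366798401)
```

View pics/h_wrist.png

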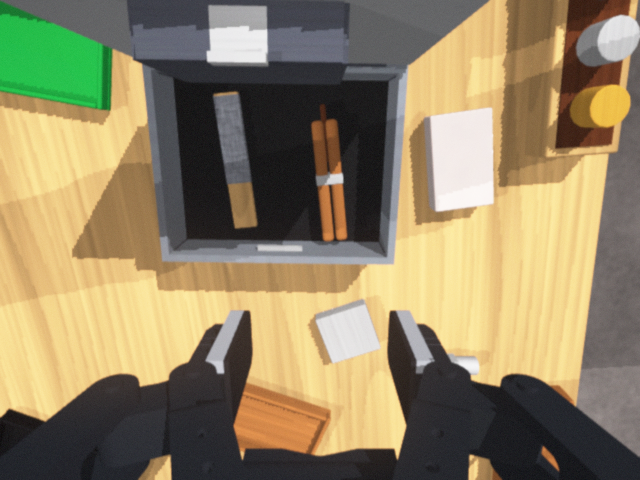

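The view shows the clamp from (320,120) to (335,240) with its band at (330,180). The stick is at (236,160), the wooden tray at (285,415) and the lid's well along the top edge. I check the lid-well clearance for the descent, and measure the clamp height and tray in a second view.

```bash
python3 - <<'E'
from h import *
np.set_printoptions(precision=4,suppress=True)
C=np.load("wC.npy"); d=np.load("w.npy")
yaw=np.radians(84.8); ex=np.array([np.cos(yaw),np.sin(yaw)]); ey=np.array([-ex[1],ex[0]]); c=np.array([.5567,.1252])
def bf(C): q=C[...,:2]-c; return q@ex,q@ey,C[...,2]
X,Y,Z=bf(C); m=(d>0)&(Z>.12)&(Z<.3)&(X>0)&(abs(Y)<.13)
for lo in np.arange(.12,.3,.02):
    k=m&(Z>=lo)&(Z<lo+.02)
    if k.sum()>20: print("z",lo.round(2),k.sum(),"Xmin",np.percentile(X[k],2),"Y",np.percentile(Y[k&(X<.085)],[2,98]) if (k&(X<.085)).sum()>5 else "")
i=vision.camera_info("side"); p,ds=vision.read_camera("side"); Cs=cloud(i,ds); X,Y,Z=bf(Cs)
m=(ds>0)&(Z>.12)&(Z<.3)&(X>0)&(X<.2)&(abs(Y)<.13)
for lo in np.arange(.12,.3,.02):
    k=m&(Z>=lo)&(Z<lo+.02)&(X<.085)
    if k.sum()>5: print("side z",lo.round(2),k.sum(),"Xmin",np.percentile(X[k],2),"Y",np.percentile(Y[k],[2,98]))
i=vision.camera_info("scene"); p,ds=vision.read_camera("scene"); Cs=cloud(i,ds)
R=finder.regions_of("scene","ring_clamp")[0]; P=Cs[R["pixels"]&(ds>0)]; print("scene clamp",R["score"],R["xy"],np.percentile(P[:,2],[5,50,90]),np.median(P,0))
# tray: fit from cloud rim & outline, both cams
for n,CC,dd in (("scene",Cs,ds),):
    m=(dd>0)&(CC[...,2]>.017)&(CC[...,2]<.028)&(abs(CC[...,0]-.475)<.125)&(abs(CC[...,1]+.24)<.1)
    mm=cv2.minAreaRect(CC[m][:,:2].astype(np.float32)*1000); print("tray rim",m.sum(),mm)
    k=(dd>0)&(np.hypot(CC[...,0]-.475,CC[...,1]+.2415)<.03); print("floor z",np.median(CC[k][:,2]))
E
```

```text
z 0.12 386 Xmin 0.10079867719709242 Y 
z 0.14 516 Xmin 0.10138880591596014 Y 
z 0.16 715 Xmin 0.07360634750565155 Y [-0.0372  0.0396]
z 0.18 1525 Xmin 0.0735963240059489 Y [-0.0563  0.0545]
z 0.2 1946 Xmin 0.07417876731330651 Y [-0.0567  0.0544]
z 0.22 2560 Xmin 0.07474339732813097 Y [-0.0568  0.0548]
z 0.24 3370 Xmin 0.07531993705109433 Y [-0.0566  0.0547]
z 0.26 15381 Xmin 0.0759431590549642 Y [-0.0568  0.0542]
z 0.28 676 Xmin 0.07442154341536056 Y [-0.0154  0.0135]
side z 0.16 13 Xmin 0.07418615365172987 Y [-0.0507  0.035 ]
side z 0.18 219 Xmin 0.06677952022472303 Y [-0.0565  0.054 ]
side z 0.2 237 Xmin 0.06732264276709095 Y [-0.0582  0.0546]
side z 0.22 244 Xmin 0.06778682155242491 Y [-0.0577  0.0543]
side z 0.24 252 Xmin 0.06803520990806818 Y [-0.0599  0.0538]
side z 0.26 247 Xmin 0.06924063936563754 Y [-0.0569  0.0533]
side z 0.28 16 Xmin 0.06814021084601245 Y [-0.0146  0.0104]
scene clamp 0.61 [379.3, 332.4] [0.0359 0.0562 0.0601] [0.6179 0.1053 0.0562]
tray rim 515 ((495.10858154296875, -200.70082092285156), (193.49868774414062, 210.93743896484375), 64.62989807128906)
floor z 0.006663390786587547
```

```bash
python3 -m crank '[{"rx":-2,"ry":0,"rz":0,"dx":3,"dy":0.5,"dz":0.3,"jaw":0.2},{"rx":-5.3,"ry":0,"rz":0,"dx":7,"dy":1,"dz":0.6,"jaw":0.2},{"rx":-5.3,"ry":0,"rz":0,"dx":11,"dy":1,"dz":0.6,"jaw":0.2},{"rx":-5.3,"ry":0,"rz":0,"dx":15,"dy":1,"dz":0.6,"jaw":0.2},{"rx":-5.3,"ry":0,"rz":0,"dx":19,"dy":1,"dz":0.6,"jaw":0.2},{"rx":-5.3,"ry":0,"rz":0,"dx":22,"dy":1,"dz":0.6,"jaw":0.2},{"rx":-5.3,"ry":0,"rz":0,"dx":23.2,"dy":1,"dz":0.6,"jaw":0.2},{"rx":-5.3,"ry":0,"rz":0,"dx":23.2,"dy":1,"dz":0.6,"jaw":0.2},{"rx":-5.3,"ry":0,"rz":0,"dx":23.2,"dy":1,"dz":0.6,"jaw":0.2}]'
python3 clamp.py i_wrist
```

```text
clock: 11.98
position: [0.6101, 0.0802, 0.141]
tool_rot: [[-0.0, 1.0, 0.013], [-0.007, 0.013, -1.0], [-1.0, -0.0, 0.007]]
contact_force: [-0.6, -0.6, 0.2]
finger_gap: 0.0511
[0.6101 0.0802 0.141 ] [-15.8  29.    7.4  99.3  -4.   52.1  -6.1] [-0.1 -2.2  0.2 -1.8 -0.1  0.   0. ]
ring_clamp [([319.9, 201.8], 0.88, array([0.6092, 0.1102, 0.03  ]))]
0.83 [322.4, 202.6] 11371 z [0.0532 0.057  0.0585] ((610.7752075195312, 111.24594116210938), (29.20243263244629, 149.08123779296875), 0.8621060848236084)
sanding_stick [([152.1, 162.6], 0.56, array([0.5078, 0.1326, 0.03  ]))]
0.87 [145.4, 145.3] 13504 z [0.0345 0.0397 0.041 ] ((504.2867126464844, 131.8228759765625), (32.94377517700195, 152.20852661132812), 1.037424087524414)
```

View pics/i_wrist.png

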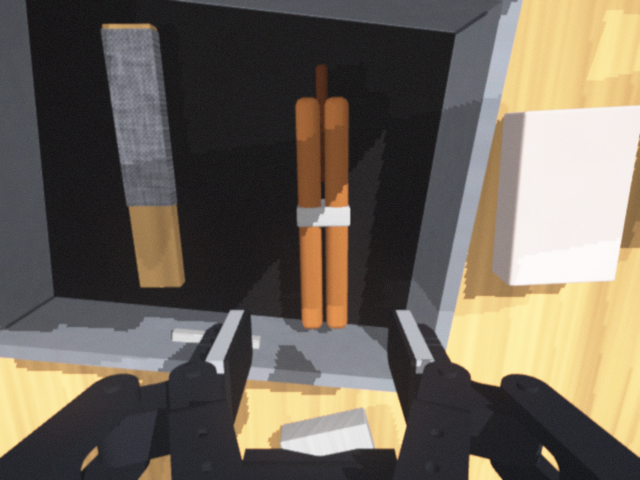

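The clamp (column 323, band at (323,215)) is centred and parallel between the fingers. I go down and grip.

```bash
python3 -m crank '[{"rx":0,"ry":0,"rz":0,"dx":3,"dy":0.1,"dz":-0.3,"jaw":0.2},{"rx":0,"ry":0,"rz":0,"dx":6,"dy":0.1,"dz":-0.3,"jaw":0.2},{"rx":0,"ry":0,"rz":0,"dx":8.5,"dy":0.1,"dz":-0.3,"jaw":0.2},{"rx":0,"ry":0,"rz":0,"dx":10,"dy":0.1,"dz":-0.3,"jaw":0.2},{"rx":0,"ry":0,"rz":0,"dx":10.6,"dy":0.1,"dz":-0.3,"jaw":0.2},{"rx":0,"ry":0,"rz":0,"dx":10.6,"dy":0.1,"dz":-0.3,"jaw":0.2},{"rx":0,"ry":0,"rz":0,"dx":10.6,"dy":0.1,"dz":-0.3,"jaw":-1},{"rx":0,"ry":0,"rz":0,"dx":10.6,"dy":0.1,"dz":-0.3,"jaw":-1},{"rx":0,"ry":0,"rz":0,"dx":10.6,"dy":0.1,"dz":-0.3,"jaw":-1},{"rx":0,"ry":0,"rz":0,"dx":10.6,"dy":0.1,"dz":-0.3,"jaw":-1},{"rx":0,"ry":0,"rz":0,"dx":10.6,"dy":0.1,"dz":-0.3,"jaw":-1},{"rx":0,"ry":0,"rz":0,"dx":10.6,"dy":0.1,"dz":-0.3,"jaw":-1}]'
```

```text
clock: 13.23
position: [0.6122, 0.0828, 0.0364]
tool_rot: [[0.003, 1.0, 0.013], [-0.006, 0.013, -1.0], [-1.0, 0.003, 0.006]]
contact_force: [-0.9, 0.5, 6.0]
finger_gap: 0.0266
```

```bash
python3 -m crank '[{"rx":0,"ry":0,"rz":0,"dx":-1,"dy":0,"dz":0,"jaw":-1},{"rx":0,"ry":0,"rz":0,"dx":-3,"dy":0,"dz":0,"jaw":-1},{"rx":0,"ry":0,"rz":0,"dx":-6,"dy":0,"dz":0,"jaw":-1},{"rx":0,"ry":0,"rz":0,"dx":-9,"dy":0,"dz":0,"jaw":-1},{"rx":0,"ry":0,"rz":0,"dx":-12,"dy":0,"dz":0,"jaw":-1},{"rx":0,"ry":0,"rz":0,"dx":-15,"dy":0,"dz":0,"jaw":-1},{"rx":0,"ry":0,"rz":0,"dx":-17,"dy":0,"dz":0,"jaw":-1},{"rx":0,"ry":0,"rz":0,"dx":-18,"dy":0,"dz":0,"jaw":-1},{"rx":0,"ry":0,"rz":0,"dx":-18,"dy":0,"dz":0,"jaw":-1}]'
python3 lid.py
python3 - <<'E'
from h import *
np.set_printoptions(precision=4,suppress=True)
s=telemetry.state();print(s["position"],np.round(s["q"],1))
i=vision.camera_info("wrist"); p,d=vision.read_camera("wrist"); cv2.imwrite("pics/j_wrist.png",p); C=cloud(i,d)
R=finder.regions_of("wrist","ring_clamp")[0]; P=C[R["pixels"]&(d>0)]
print(R["score"],R["xy"],np.percentile(P,[3,50,97],axis=0))
k=P[(abs(P[:,2]-np.median(P[:,2]))<.03)]; f=np.polyfit(k[:,1],k[:,2],1); print("slope",f[0], cv2.minAreaRect(k[:,:2].astype(np.float32)*1000))
for n in ("side","scene"):
    p,d=vision.read_camera(n); i=vision.camera_info(n); C=cloud(i,d)
    print(n,finder.landmark_of(n,"tray")[0]["xy"])
    for R in finder.regions_of(n,"tray")[:5]:
        P=C[R["pixels"]&(d>0)]; print(R["xy"],R["score"],cv2.minAreaRect(P[P[:,2]>.012][:,:2].astype(np.float32)*1000))
cv2.imwrite("pics/j_scene.png",p)
E
```

```text
clock: 13.98
position: [0.6121, 0.084, 0.2177]
tool_rot: [[0.005, 1.0, 0.013], [-0.006, 0.013, -1.0], [-1.0, 0.005, 0.006]]
contact_force: [0.8, 0.2, -1.4]
finger_gap: 0.0263
n 772 lid angle deg 91.56164960547528 X at z=.09 0.09954331078956061 zmax 0.28985865897372165
[0.6109 0.0839 0.2153] [-16.6  24.3   8.   95.8  -3.3  60.2  -6.9]
0.77 [313.1, 244.7] [[0.5963 0.0527 0.2318]
 [0.6087 0.125  0.236 ]
 [0.6221 0.1745 0.2375]]
slope -0.010735480496068412 ((609.421875, 113.49613189697266), (30.04292106628418, 146.3940887451172), 2.1670072078704834)
side [317.1, 207.8]
[189.9, 322.0] 0.93 ((183.25875854492188, -297.415283203125), (103.84059143066406, 211.98519897460938), 61.08586120605469)
[279.1, 456.3] 0.84 ((366.7331848144531, -658.27197265625), (99.55977630615234, 210.39727783203125), 81.38455963134766)
[308.5, 295.5] 0.61 ((474.8763427734375, -241.45950317382812), (106.85626983642578, 210.0431671142578), 64.43409729003906)
[226.4, 186.8] 0.6 ((271.2925109863281, 270.64013671875), (111.82356262207031, 211.34913635253906), 75.82762908935547)
scene [470.5, 251.9]
[265.7, 254.7] 0.96 ((475.98101806640625, -240.84542846679688), (102.52947998046875, 212.27642822265625), 65.0551528930664)
[290.7, 173.5] 0.71 ((185.1375274658203, -297.3731689453125), (105.00406646728516, 211.1353759765625), 60.926998138427734)
[160.3, 186.2] 0.65 ((368.4196472167969, -659.0880126953125), (106.96450805664062, 214.0851287841797), 81.32977294921875)
[471.5, 242.5] 0.57 ((340.94976806640625, 253.5490264892578), (99.7990493774414, 354.8464660644531), 75.68668365478516)
```

View pics/j_wrist.png

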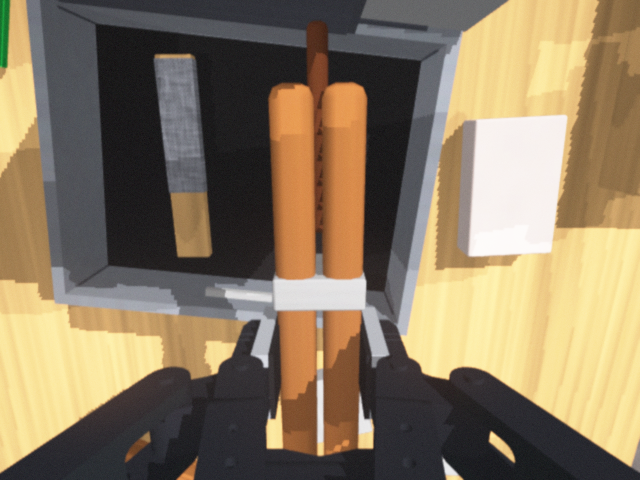

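View pics/j_scene.png

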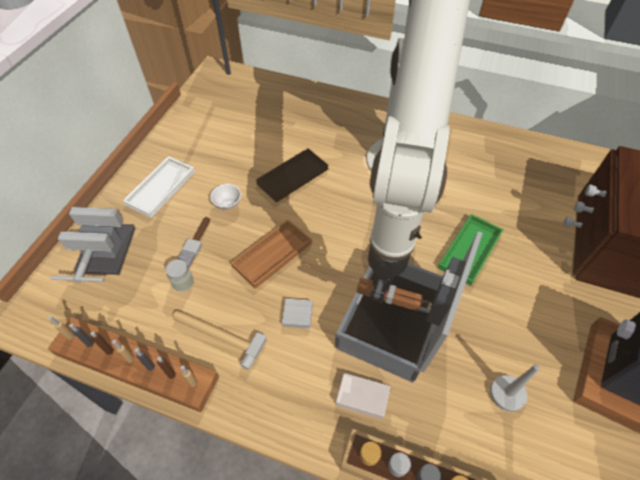

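The clamp is held level just behind the band (323,290), the stick is still in the box at (185,155), and the lid stands. The goal tray is the brown wooden one at scene (271,253). The black (292,174), green (470,245) and white (158,186) trays do not match "wooden". I carry the clamp over.

```bash
python3 -m crank '[{"rx":-3,"ry":0,"rz":0,"dx":0,"dy":-0.5,"dz":1.5,"jaw":-1},{"rx":-9,"ry":0,"rz":0,"dx":0,"dy":-1.7,"dz":5,"jaw":-1},{"rx":-15,"ry":0,"rz":0,"dx":0,"dy":-2.9,"dz":8.5,"jaw":-1},{"rx":-21,"ry":0,"rz":0,"dx":0,"dy":-4.1,"dz":12,"jaw":-1},{"rx":-27,"ry":0,"rz":0,"dx":0,"dy":-5.3,"dz":15.5,"jaw":-1},{"rx":-33,"ry":0,"rz":0,"dx":0,"dy":-6.5,"dz":19,"jaw":-1},{"rx":-39,"ry":0,"rz":0,"dx":0,"dy":-7.7,"dz":22.5,"jaw":-1},{"rx":-45,"ry":0,"rz":0,"dx":0,"dy":-8.9,"dz":26,"jaw":-1},{"rx":-51,"ry":0,"rz":0,"dx":0,"dy":-10,"dz":29.5,"jaw":-1},{"rx":-57,"ry":0,"rz":0,"dx":0,"dy":-11,"dz":32.5,"jaw":-1},{"rx":-63.8,"ry":0,"rz":0,"dx":0,"dy":-11.4,"dz":33.7,"jaw":-1},{"rx":-63.8,"ry":0,"rz":0,"dx":0,"dy":-11.4,"dz":33.7,"jaw":-1}]'
python3 -m crank '[{"rx":0,"ry":0,"rz":0,"dx":1,"dy":0,"dz":0,"jaw":-1},{"rx":0,"ry":0,"rz":0,"dx":4,"dy":0,"dz":0,"jaw":-1},{"rx":0,"ry":0,"rz":0,"dx":7,"dy":0,"dz":0,"jaw":-1},{"rx":0,"ry":0,"rz":0,"dx":10,"dy":0,"dz":0,"jaw":-1},{"rx":0,"ry":0,"rz":0,"dx":11.5,"dy":0,"dz":0,"jaw":-1},{"rx":0,"ry":0,"rz":0,"dx":12,"dy":0,"dz":0,"jaw":-1},{"rx":0,"ry":0,"rz":0,"dx":12,"dy":0,"dz":0,"jaw":-1},{"rx":0,"ry":0,"rz":0,"dx":12,"dy":0,"dz":0,"jaw":-1}]'
python3 - <<'E'
from h import *
np.set_printoptions(precision=4,suppress=True)
s=telemetry.state();print(s["position"],np.round(s["q"],1))
i=vision.camera_info("wrist"); p,d=vision.read_camera("wrist"); cv2.imwrite("pics/k_wrist.png",p); C=cloud(i,d); np.save("k.npy",d)
R=finder.regions_of("wrist","ring_clamp")[0]; P=C[R["pixels"]&(d>0)]; P=P[(P[:,2]>.09)&(P[:,2]<.14)]
print(R["score"],R["xy"],np.percentile(P,[3,50,97],axis=0))
zf=np.linalg.lstsq(np.c_[P[:,:2],np.ones(len(P))],P[:,2],rcond=None)[0]; print("tilt",zf, cv2.minAreaRect(P[:,:2].astype(np.float32)*1000))
m=(d>0)&(C[...,2]>.012)&(C[...,2]<.03)&(abs(C[...,0]-.475)<.16)&(abs(C[...,1]+.24)<.12)
R=finder.regions_of("wrist","tray"); print([(r_["xy"],r_["score"]) for r_ in R[:3]])
cv2.imwrite("pics/k_side.png",cv2.resize(vision.read_camera("side")[0][180:380,200:440],(720,600),interpolation=cv2.INTER_CUBIC))
E
```

```text
clock: 15.43
position: [0.4986, -0.26, 0.2166]
tool_rot: [[-0.002, 0.432, 0.902], [-0.009, 0.902, -0.432], [-1.0, -0.009, 0.002]]
contact_force: [-1.0, -0.2, -1.5]
finger_gap: 0.027
clock: 16.1
position: [0.5018, -0.2544, 0.0969]
tool_rot: [[-0.0, 0.429, 0.903], [-0.007, 0.903, -0.429], [-1.0, -0.006, 0.003]]
contact_force: [0.2, -1.5, -0.9]
finger_gap: 0.0267
[ 0.5018 -0.2544  0.0969] [ 20.7  27.6   4.1 108.6  -2.2  43.8  90.5]Traceback (most recent call last):
  File "<stdin>", line 6, in <module>
    return _quantile_unchecked(
        a, q, axis, out, overwrite_input, method, keepdims, weights)
    return _ureduce(a,
                    func=_quantile_ureduce_func,
    ...<5 lines>...
                    overwrite_input=overwrite_input,
                    method=method)
    r = func(a, **kwargs)
    result = _quantile(arr,
                       quantiles=q,
    ...<2 lines>...
                       out=out,
                       weights=wgt)
    slices_having_nans = np.isnan(arr[-1, ...])
                                  ~~~^^^^^^^^^
IndexError: index -1 is out of bounds for axis 0 with size 0
```

View pics/k_wrist.png

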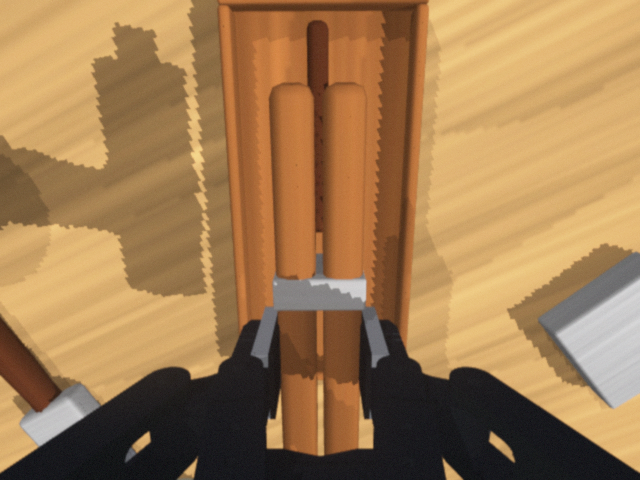

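The clamp (column 320) lies centred over the tray, whose walls are at columns 232 and 413 at row 250. I check both ends lengthways from the depth.

```bash
python3 - <<'E'
from h import *
np.set_printoptions(precision=4,suppress=True)
i=vision.camera_info("wrist"); d=np.load("k.npy"); C=cloud(i,d)
t=np.radians(-25.5); ex=np.array([np.cos(t),np.sin(t)]); ey=np.array([-ex[1],ex[0]]); c=np.array([.4752,-.2413])
X=(C[...,:2]-c)@ex; Y=(C[...,:2]-c)@ey; Z=C[...,2]
for col in (317,292,345):
    print(col,[(r_,*(np.round([X[r_,col]*1e3,Y[r_,col]*1e3,Z[r_,col]*1e3],0))) for r_ in (3,8,15,24,30,60,84,90,100,200,270,290,300,320,440)])
print("walls row 200/250",[(cidx,np.round(Y[250,cidx]*1e3),np.round(Z[250,cidx]*1e3)) for cidx in range(226,246,2)],[(cidx,np.round(Y[250,cidx]*1e3),np.round(Z[250,cidx]*1e3)) for cidx in range(400,418,2)])
m=(Z>.09)&(Z<.13)&(d>0); m[:, :268]=0; m[:,370:]=0; m[255:]=0; P=C[m]
a=np.c_[X[m],Y[m],np.ones(m.sum())]; print("plane",np.linalg.lstsq(a,Z[m],rcond=None)[0], m.sum())
print("clampY",[ (r_,np.round(Y[r_][m[r_]].min()*1e3,1),np.round(Y[r_][m[r_]].max()*1e3,1)) for r_ in (100,150,200,240)])
E
```

```text
317 [(3, np.float64(-100.0), np.float64(-2.0), np.float64(21.0)), (8, np.float64(-100.0), np.float64(-2.0), np.float64(13.0)), (15, np.float64(-98.0), np.float64(-2.0), np.float64(6.0)), (24, np.float64(-71.0), np.float64(-1.0), np.float64(116.0)), (30, np.float64(-70.0), np.float64(-1.0), np.float64(115.0)), (60, np.float64(-62.0), np.float64(-1.0), np.float64(116.0)), (84, np.float64(-56.0), np.float64(-1.0), np.float64(116.0)), (90, np.float64(-55.0), np.float64(-1.0), np.float64(115.0)), (100, np.float64(-52.0), np.float64(-1.0), np.float64(115.0)), (200, np.float64(-24.0), np.float64(-1.0), np.float64(116.0)), (270, np.float64(0.0), np.float64(-1.0), np.float64(112.0)), (290, np.float64(4.0), np.float64(-1.0), np.float64(120.0)), (300, np.float64(8.0), np.float64(-1.0), np.float64(120.0)), (320, np.float64(71.0), np.float64(-2.0), np.float64(7.0)), (440, np.float64(68.0), np.float64(-1.0), np.float64(113.0))]
292 [(3, np.float64(-100.0), np.float64(-14.0), np.float64(21.0)), (8, np.float64(-100.0), np.float64(-14.0), np.float64(14.0)), (15, np.float64(-98.0), np.float64(-15.0), 
[... 2038 characters left out ...]
0)), (242, np.float64(-44.0), np.float64(22.0)), (244, np.float64(-43.0), np.float64(19.0))] [(400, np.float64(45.0), np.float64(16.0)), (402, np.float64(45.0), np.float64(21.0)), (404, np.float64(46.0), np.float64(22.0)), (406, np.float64(47.0), np.float64(23.0)), (408, np.float64(48.0), np.float64(23.0)), (410, np.float64(49.0), np.float64(22.0)), (412, np.float64(50.0), np.float64(22.0)), (414, np.float64(56.0), np.float64(0.0)), (416, np.float64(58.0), np.float64(1.0))]
plane [ 0.0322 -0.0062  0.1192] 17118
clampY [(100, np.float64(-14.7), np.float64(12.6)), (150, np.float64(-14.8), np.float64(12.8)), (200, np.float64(-14.5), np.float64(13.0)), (240, np.float64(-14.3), np.float64(13.2))]
```

Clamp level, ends at about -71 and +75 mm, sides -14.5 and +13 mm in the tray frame. That is well inside, so I lower it gently.

```bash
python3 -m crank '[{"rx":0,"ry":0,"rz":0,"dx":2,"dy":0,"dz":0,"jaw":-1},{"rx":0,"ry":0,"rz":0,"dx":4,"dy":0,"dz":0,"jaw":-1},{"rx":0,"ry":0,"rz":0,"dx":6,"dy":0,"dz":0,"jaw":-1},{"rx":0,"ry":0,"rz":0,"dx":7.3,"dy":0,"dz":0,"jaw":-1},{"rx":0,"ry":0,"rz":0,"dx":7.8,"dy":0,"dz":0,"jaw":-1},{"rx":0,"ry":0,"rz":0,"dx":8.1,"dy":0,"dz":0,"jaw":-1},{"rx":0,"ry":0,"rz":0,"dx":8.2,"dy":0,"dz":0,"jaw":-1},{"rx":0,"ry":0,"rz":0,"dx":8.3,"dy":0,"dz":0,"jaw":-1},{"rx":0,"ry":0,"rz":0,"dx":8.3,"dy":0,"dz":0,"jaw":-1},{"rx":0,"ry":0,"rz":0,"dx":8.3,"dy":0,"dz":0,"jaw":-1}]'
```

```text
clock: 17.03
position: [0.5014, -0.2564, 0.0146]
tool_rot: [[0.001, 0.43, 0.903], [-0.008, 0.903, -0.43], [-1.0, -0.006, 0.004]]
contact_force: [-0.2, 0.9, -1.6]
finger_gap: 0.0268
```

```bash
python3 -m crank '[{"rx":0,"ry":0,"rz":0,"dx":0.1,"dy":0,"dz":0,"jaw":-1},{"rx":0,"ry":0,"rz":0,"dx":0.2,"dy":0,"dz":0,"jaw":-1},{"rx":0,"ry":0,"rz":0,"dx":0.25,"dy":0,"dz":0,"jaw":-1},{"rx":0,"ry":0,"rz":0,"dx":0.25,"dy":0,"dz":0,"jaw":-1}]'
python3 - <<'E'
from h import *
p,d=vision.read_camera("side"); cv2.imwrite("pics/l_side.png",cv2.resize(p[180:380,200:440],(720,600),interpolation=cv2.INTER_CUBIC))
E
```

```text
clock: 17.37
position: [0.5013, -0.2563, 0.0125]
tool_rot: [[0.0, 0.43, 0.903], [-0.007, 0.903, -0.43], [-1.0, -0.006, 0.003]]
contact_force: [-2.6, 1.7, 9.0]
finger_gap: 0.0268
```

View pics/l_side.png

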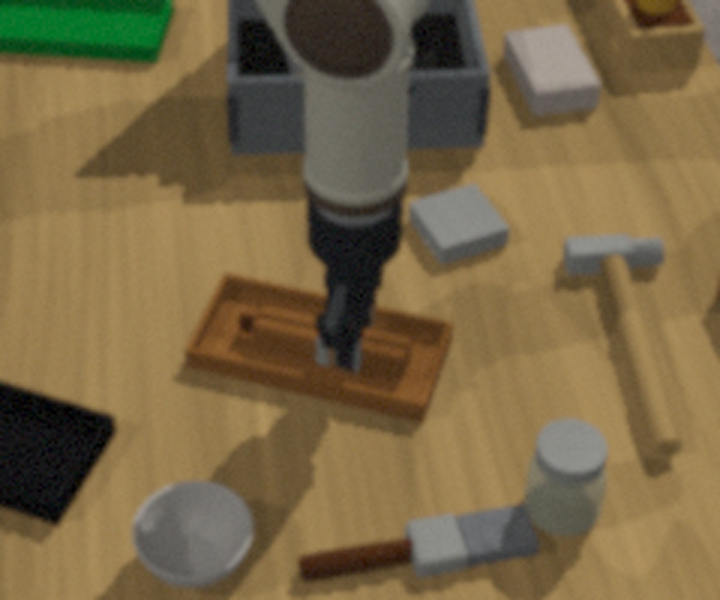

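The force of 9 N upward shows contact with the tray floor, and the picture shows the clamp within the tray walls at about (320,340). I open part way so the fingers stay inside the tray, then go straight up.

```bash
python3 -m crank '[{"rx":0,"ry":0,"rz":0,"dx":-0.05,"dy":0,"dz":0,"jaw":-0.05},{"rx":0,"ry":0,"rz":0,"dx":-0.05,"dy":0,"dz":0,"jaw":-0.05},{"rx":0,"ry":0,"rz":0,"dx":-0.05,"dy":0,"dz":0,"jaw":-0.05},{"rx":0,"ry":0,"rz":0,"dx":-0.05,"dy":0,"dz":0,"jaw":-0.05},{"rx":0,"ry":0,"rz":0,"dx":-1,"dy":0,"dz":0,"jaw":-0.05},{"rx":0,"ry":0,"rz":0,"dx":-3,"dy":0,"dz":0,"jaw":-0.05},{"rx":0,"ry":0,"rz":0,"dx":-6,"dy":0,"dz":0,"jaw":-0.05},{"rx":0,"ry":0,"rz":0,"dx":-10,"dy":0,"dz":0,"jaw":-0.05},{"rx":0,"ry":0,"rz":0,"dx":-14,"dy":0,"dz":0,"jaw":-0.05},{"rx":0,"ry":0,"rz":0,"dx":-18,"dy":0,"dz":0,"jaw":-0.05},{"rx":0,"ry":0,"rz":0,"dx":-20,"dy":0,"dz":0,"jaw":-0.05},{"rx":0,"ry":0,"rz":0,"dx":-20,"dy":0,"dz":0,"jaw":-0.05}]'
python3 lid.py
python3 - <<'E'
from h import *
np.set_printoptions(precision=4,suppress=True)
s=telemetry.state();print(s["position"],np.round(s["qd"],1))
i=vision.camera_info("wrist"); p,d=vision.read_camera("wrist"); cv2.imwrite("pics/m_wrist.png",p); C=cloud(i,d)
t=np.radians(-25.5); ex=np.array([np.cos(t),np.sin(t)]); ey=np.array([-ex[1],ex[0]]); c=np.array([.4752,-.2413])
X=(C[...,:2]-c)@ex; Y=(C[...,:2]-c)@ey; Z=C[...,2]
m=(d>0)&(abs(X)<.09)&(abs(Y)<.038)&(Z>.028)&(Z<.045)
print(m.sum(),"ztop",np.percentile(Z[m],[5,50,95]),cv2.minAreaRect(np.c_[X[m],Y[m]].astype(np.float32)*1000))
print("plane",np.linalg.lstsq(np.c_[X[m],Y[m],np.ones(m.sum())],Z[m],rcond=None)[0])
r_=(d>0)&(abs(X)<.12)&(abs(Y)<.06)&(Z>.017)&(Z<.026); print("rim",cv2.minAreaRect(np.c_[X[r_],Y[r_]].astype(np.float32)*1000))
p,d=vision.read_camera("scene"); cv2.imwrite("pics/m_scene.png",p); i=vision.camera_info("scene")
print([(l["xy"],l["score"],at_z(i,l["xy"],.03)) for l in finder.landmark_of("scene","sanding_stick")[:1]])
E
```

```text
clock: 18.42
position: [0.5043, -0.2563, 0.2181]
tool_rot: [[0.01, 0.43, 0.903], [-0.011, 0.903, -0.43], [-1.0, -0.006, 0.014]]
contact_force: [0.8, -0.4, -0.8]
finger_gap: 0.0405
n 1285 lid angle deg 91.76025220517725 X at z=.09 0.0988160704141128 zmax 0.28993649058445015
[ 0.5029 -0.2556  0.2151] [ 0.2  3.1 -0.2  3.2 -0.2 -1.3  0.1]
5754 ztop [0.0296 0.0331 0.0347] ((1.2715606689453125, -2.0968494415283203), (148.2033233642578, 29.201217651367188), 0.23363617062568665)
plane [0.0088 0.0035 0.0328]
rim ((-2.0721664428710938, 1.5316734313964844), (209.1513214111328, 100.40840911865234), 0.21523946523666382)
[([397.7, 300.8], 0.61, array([0.5115, 0.1239, 0.03  ]))]
```

View pics/m_wrist.png

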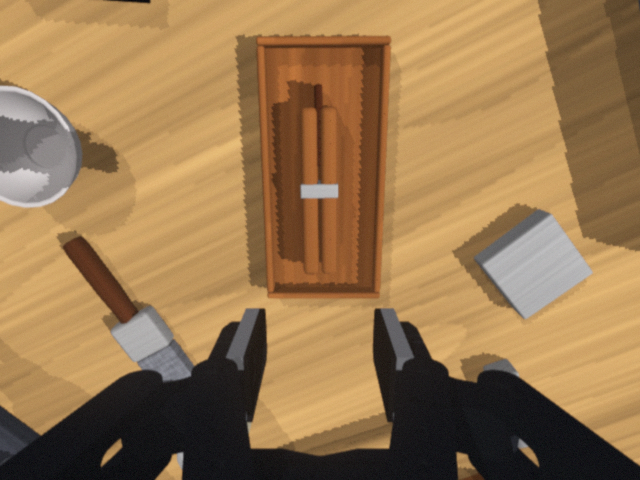

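View pics/m_scene.png

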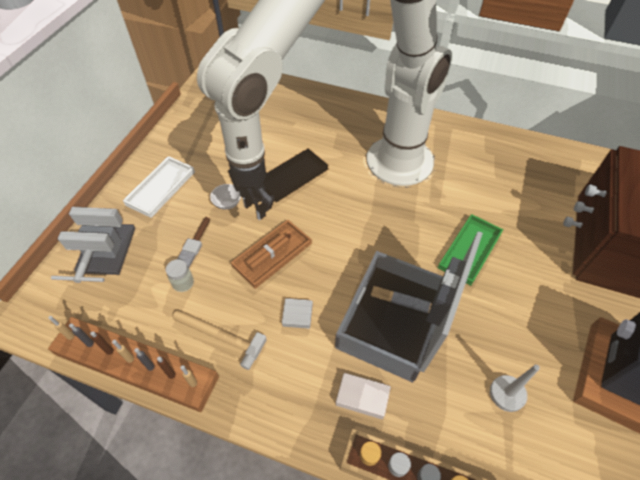

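The wrist picture shows the clamp flat in the wooden tray, band up at (320,190). The scene picture shows the box open, the stick still in it at (398,300) and the other things in place. I hand in the job.

```bash
python3 -c "
from station import order
print(order.sign_off())"
```

```text
the job is handed in; nothing more can be done
None
```

I handed the job in at about 18.5 s of the 67 s allowed. The paddle tripped the latch, the lid is up, and the ring clamp lies flat in the wooden tray. Sign-off gave no verdict, so the results below are my own last checks.

| Check | Last reading |
|---|---|
| Lid angle | about 91.8° (1.60 rad) after the release |
| Clamp position in tray | within about 4 mm of centre lengthways and crossways |
| Clamp heading | within 0.01 rad of the tray's length |
| Clamp level | top face at 33 mm, slope under 0.01 rad, so flat on the 6 mm floor |
| Sanding stick | still in the box; sightings agree within 8 mm |
| Other things on the bench | looked unmoved in the scene picture; not measured one by one |
| Robot | clear of everything, gripper about 0.2 m above the tray |

Three points did not fully agree:
- **Tray confusion:** the finder gave the black, green and white trays as well. It also once reported the clamp at the tray's place while the clamp was still in the box. I settled the tray by its colour.
- **Stick and clamp mixed up:** one side-view region for the clamp was really the sanding stick, so I used the wrist view instead.
- **Grip reading:** the fingers read 1 to 2 mm less than the stated thickness of both the bar and the clamp. I did not correct for it.

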